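Feed a relay module into its guide channel with the push stick

ROBOT

A 6-joint arm with a two-finger parallel gripper is mounted at the origin on the work surface. World frame = base frame: x ahead of the robot, y to its left, z up, the work surface at z = 0. Lengths are in m, angles in rad, forces in N, time in s.
With the tool pointing down it reaches from about 0.375 to 0.975 m from the base axis. Payload 3.8 kg.
Tool frame: the origin (TCP) lies on the mounting face of the last link; the fingertips stand 173 mm ahead of it and the grasp point (between the pads) lies 155 mm ahead of it; z points along the fingers, y is the direction in which the jaws open and shut (so a half turn about z gives the same grasp; the last joint's range is limited). The gripper opens to 85 mm and grips with 20 to 120 N. Pads are 22 mm wide; open, the fingers measure 114 mm over their backs; the gripper's body (76 mm by 85 mm) begins 54 mm behind the grasp point. The pads swing forward as they close: fully open they stand 13 mm farther back than shut.
Start: joints at [1.071, 0.264, 1.604, -0, 1.274, -0.037], TCP at [0.301, 0.604, 0.405] pointing down, gripper open.
Joint ranges: [-2.63, 2.63], [-0.94, 2.18], [0.31, 2.57], [-1.31, 4.45], [0, 2.66], [-2.55, 2.55]. Speed limits (rad/s): [2.57, 2.57, 3.14, 3.14, 3.14, 3.14].

INTERFACE

Orientations are given as a rotation vector (axis times angle).
In Python, from workcell import bot, imaging, order gives the robot as it stands. The module is installed in compiled form; this text tells all that it offers.
- The arm moves only by the shell command python3 -m creep 'ROWS' [OPENING] [FORCE]. ROWS is JSON, a list of rows, each an object with "slide": the shift along the tool's x, y, z each as a share of 25 mm, from -1 to 1, a list of three; "angular": the turn, a rotation vector about the tool's x, y, z each as a share of 4 degrees, from -1 to 1, a list of three. A call has 1 to 5 rows; each row shifts and turns the commanded pose from where the row before left it, along the tool's axes as they then stand; what a row does not reach is not made up. A row lasts 1/12 s, in which the tool goes at most 41.7 mm and 7.16 degrees, less where a joint would pass 70% of its speed; a pose out of reach is approached as far as the arm can. A call with a number of a shift or a turn outside -1 to 1 is refused whole. A call with a gripper value outside its range is refused whole. OPENING is the closure, from -1 (fully open) to 1 (shut), set as the call begins (- or left out, the last holds). The fingers move at their own pace and stop on an object; FORCE is the grip in N (left out, the last holds). Time passes only in rows, so rows that do not move let the fingers close. It gives the time, the measured TCP pose, the force and the opening at its end, in the units of the state.
- bot.read_state(): the state, without advancing time (a new reading comes with each control period).
- imaging.read_camera(name): name is "scene" or "top"; returns (picture, depth): 400x640x3 uint8, red, green, blue; 400x640 float32, m along the optical axis (not along the pixel's ray), 0 where there is no reading.
- imaging.camera_model(name): a dict with "fovy" (degrees; the focal length in pixels is half the picture's height over the tangent of half this angle, whatever the lens; pixels are square), "cx", "cy" (the principal point, pixels), "k1" (the pictures are not rectified: a ray, as slopes to the right and down, at radius r is drawn at 1 + k1 r^2 times it, then the intrinsics apply), "camera_from_world" (4x4, takes a point from world to camera coordinates). Camera axes: x right, y down, z forward; pixel columns grow to the right and rows downward; lengths in m; the calibration is good to about 2 mm. A picture is of the moment at which its call begins. camera_model takes no time and is no camera call.
- order.finish_job(): hands the job in, once; it reports no verdict.
The state is a dict: "time": time; "q": joint angles; "joint_vel": joint speeds; "joint_torque": joint torques, N m; "tool_pos": TCP position; "tcp_rot": TCP orientation; "wrist_force": force on the tool from outside, world axes, zero at the start; "torque": the same for the moment, N m; "width": opening from 0.0 (shut) to 1.0 (fully open).
Only numpy, scipy, OpenCV 4.12 (cv2) and the standard library are available. Lean on these libraries where they do the work, as an engineer would, in place of code of your own. Each camera call takes 0.05 s, during which the arm holds its last target.

TASK

Set the orange relay module down in line at the open mouth of the panel's covered guide channel and let go of it. Then feed it with the wooden push stick along the channel, past the side catch and against the sprung stop: the stop's depth differs from panel to panel, so go by feel, and finish with a firm push of about 15 N, never more than 20 N, so that the catch snaps into the module's notch and keeps it there. Draw the stick out, lay it on the bench clear of the panel and let go, leaving the other things on the bench where they are.

Things in the scene. Friction and masses are not known exactly. Their poses are not given: they have to be found in the camera images.
- panel: fixed white access-control chassis on the bench, 230 x 170 mm, 50 mm walls on three sides, from x = 0 to 230 mm. Origin: on the bench below the centre of the guide channel's mouth; x = feed direction, z up
- mouth (a point): centre of the mouth of the guide channel, on its floor, 6 mm above the bench; axes as the panel's. The straight aluminium channel runs from here 200 mm along x: 26.5 mm wide, 33 mm high inside, clear cover whose top is 42 mm above the bench
- runup (a point): middle of the open grey run-up in front of the mouth, on its floor, 6 mm above the bench, 47.5 mm before the mouth; axes as the panel's. The run-up is 95 mm long and 62 mm wide, without sides but for its last 25 mm, where two flared plates 26 mm high and 5 mm thick narrow the way from 46 to 26.5 mm
- module: orange relay module, a loose block 60 (x) x 24 (y) x 30 (z) mm, about 80 g, the same either way round, with a notch 16 mm long and 5 mm deep over the full height at the middle of each long side. Origin: centre of its underside
- stick: push stick: a wooden bar 165 (x) x 18 (y) x 14 (z) mm with an upright blue handle 36 (x) x 14 (y) mm reaching to 64 mm above the bar's underside, about 100 g. Origin: on the bar's underside below the middle of the handle; the bar runs from x = -25 to x = +140 mm. Stands on the bench on its underside
- stick_tip (a point): centre of the push stick's front end face, 140 mm ahead of the handle's middle and 7 mm above the bar's underside
- pawl (a joint): small orange ramped catch on the channel's left (+y) wall (m): 0 = out, 5.5 mm into the channel; grows as the module presses it aside (up to 6 N); 0 again when snapped into the notch. Behind it the yellow sprung stop, not measured, meets the module's nose 108 to 130 mm beyond the mouth and gives 5 mm, from 2 to 17 N, then is hard. The catch snaps in 1.5 mm after first touch
- meter: bystander: yellow multimeter, 150 x 75 x 34 mm, lying; origin at the centre of its underside
- tape_roll: bystander: green tape roll, 90 mm across, 20 mm high, lying; origin at the centre of its underside
- screw_jar: bystander: screw jar, 56 mm across, 70 mm high; origin at the centre of its underside
- reader: bystander: black card reader, 120 x 75 x 24 mm, lying; origin at the centre of its underside
- screwdriver: bystander: screwdriver lying on the bench
- parts_tray: bystander: blue parts tray, 120 x 90 x 30 mm, open; origin at the centre of its underside
- pen_cup: bystander: grey cup, 72 mm across, 90 mm high; origin at the centre of its underside
Mind the look-alikes: they are no part of the job. Several things have the shape of the module; the one meant has the colours described above.

How it is judged:
By the outcome, as a careful person would: the job done as asked, in the order asked, and still so for the second after the job is handed in, with the robot touching nothing.
It also fails if it takes over 61 s, if anything falls off the work surface, if the arm or the gripper's body presses on something with over 40 N, if the wrist force passes 120 N, or if a joint passes its speed limit or range.

## Working session

There is one attempt and no reset: what is moved stays moved. The work goes in short steps, Python scripts to look and compute and a shell command to move; the robot and the scene stay as the last step left them, time stands still between calls to the robot, and variables do not carry over. Pictures are saved under pics/ and viewed, and the job is handed in when it is done.

```bash
mkdir -p pics; ls; python3 - <<'E'
from workcell import bot, imaging
import cv2, numpy as np
print(bot.read_state())
for n in ("scene","top"):
    im,d=imaging.read_camera(n)
    np.savez(f"pics/{n}0.npz",im=im,d=d)
    cv2.imwrite(f"pics/{n}0.png",im[:,:,::-1])
    print(imaging.camera_model(n))
E
```

```text
pics
{'time': 0.0, 'q': array([ 1.07114726e+00,  2.64780987e-01,  1.60537718e+00,  1.15192924e-05,
        1.27371760e+00, -3.69000167e-02]), 'joint_vel': array([-2.07450121e-05,  4.33925957e-04,  5.69090131e-04,  1.78677429e-04,
        3.49817074e-04,  1.41841704e-03]), 'joint_torque': array([-1.30141139e-03, -5.15099502e+01, -3.67322302e+01, -2.02826927e-04,
        1.27204557e-02, -1.03076442e-05]), 'tool_pos': array([0.30116178, 0.6037076 , 0.40334112]), 'tcp_rot': array([-0.72027984, -3.0572734 ,  0.00345276]), 'wrist_force': array([-0.43413909, -0.3638872 , -0.43252694]), 'torque': array([-0.02050331, -0.0069081 , -0.01380048]), 'width': 1.0009176353112026}
{'fovy': 54.53962793667859, 'cx': 321.4391685961201, 'cy': 202.1477418140258, 'k1': -0.04568470228605959, 'camera_from_world': array([[ 0.55564097,  0.83139047, -0.00727969, -0.31171508],
       [ 0.6676249 , -0.45137608, -0.59206134, -0.36012257],
       [-0.49552003,  0.32411344, -0.80586002,  1.56748843],
       [ 0.        ,  0.        ,  0.        ,  1.        ]])}
{'fovy': 56.934734883320296, 'cx': 323.77004740614854, 'cy': 198.25641791272704, 'k1': -0.01637858392217165, 'camera_from_world': array([[-0.01008963, -0.99994528, -0.00276469,  0.00619117],
       [-0.98676036,  0.01040408, -0.16185099,  0.58513966],
       [ 0.16187089,  0.00109507, -0.98681134,  0.92984838],
       [ 0.        ,  0.        ,  0.        ,  1.        ]])}
```

View pics/scene0.png

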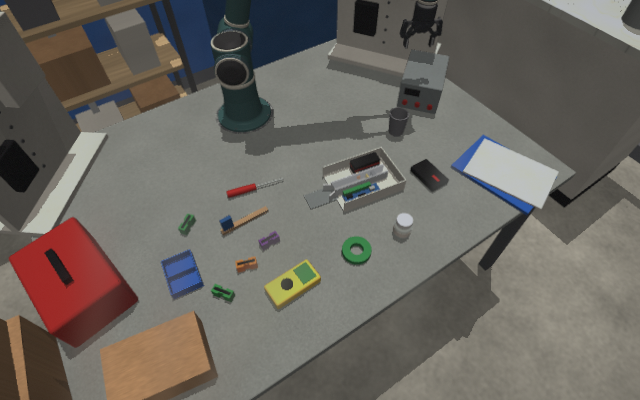

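View pics/top0.png

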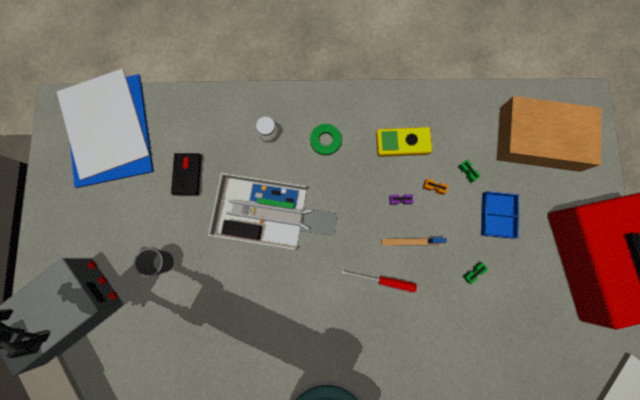

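The module (orange) is at scene (246,264) / top (435,186). The stick lies at top (382..447, 241) with its blue handle at the right end. The panel is at top (210..335, 175..248), with its mouth facing right. Next I'll zoom in and measure.

```bash
cat > h.py <<'E'
import numpy as np, cv2
from workcell import bot, imaging
def cam(n):
    m=imaging.camera_model(n); f=200/np.tan(np.radians(m["fovy"])/2)
    K=np.array([[f,0,m["cx"]],[0,f,m["cy"]],[0,0,1]]); D=np.array([m["k1"],0,0,0,0.])
    return K,D,np.array(m["camera_from_world"])
def ray(n,uv):
    K,D,T=cam(n); p=cv2.undistortPoints(np.array(uv,float).reshape(-1,1,2),K,D).reshape(-1,2)
    d=np.c_[p,np.ones(len(p))]@T[:3,:3]; c=-T[:3,:3].T@T[:3,3]; return c,d
def plane(n,uv,z):
    c,d=ray(n,uv); return c+d*((z-c[2])/d[:,2])[:,None]
def pix(n,P):
    K,D,T=cam(n); r=cv2.Rodrigues(T[:3,:3])[0]
    return cv2.projectPoints(np.array(P,float).reshape(-1,1,3),r,T[:3,3],K,D)[0].reshape(-1,2)
def depthpts(n,mask,d):
    v,u=np.nonzero(mask&(d>0)); c,r=ray(n,np.c_[u,v]); return c+r*d[v,u][:,None],np.c_[u,v]
def crop(im,x0,y0,x1,y1,s,name):
    cv2.imwrite(name,cv2.resize(im[y0:y1,x0:x1,::-1],None,fx=s,fy=s,interpolation=cv2.INTER_NEAREST))
E
python3 - <<'E'
from h import *
a=np.load("pics/top0.npz")["im"]; crop(a,200,165,350,260,5,"pics/a.png"); crop(a,370,150,500,260,5,"pics/b.png")
a=np.load("pics/scene0.npz")["im"]; crop(a,295,140,415,215,6,"pics/c.png"); crop(a,170,170,300,280,5,"pics/d.png")
E
```

```text
(no output)
```

View pics/a.png

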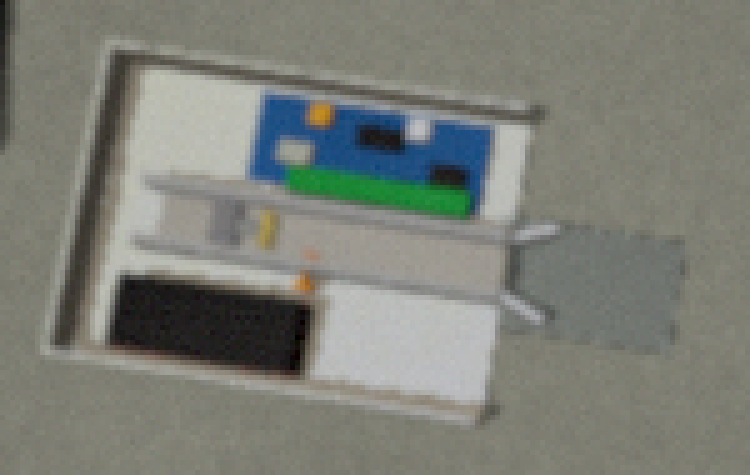

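View pics/b.png

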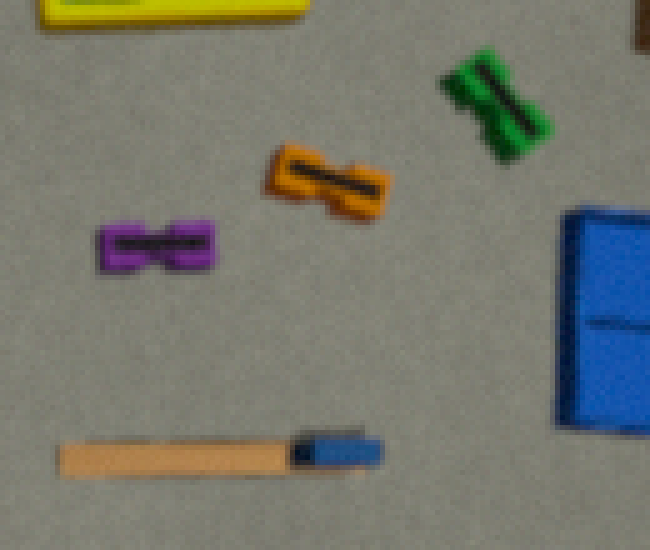

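View pics/c.png

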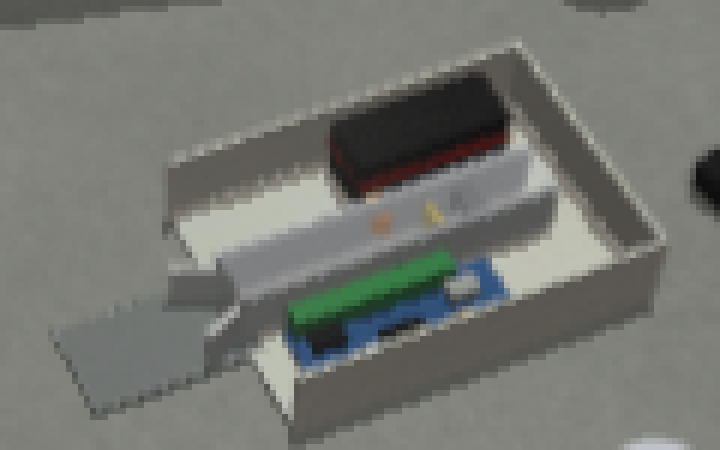

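View pics/d.png

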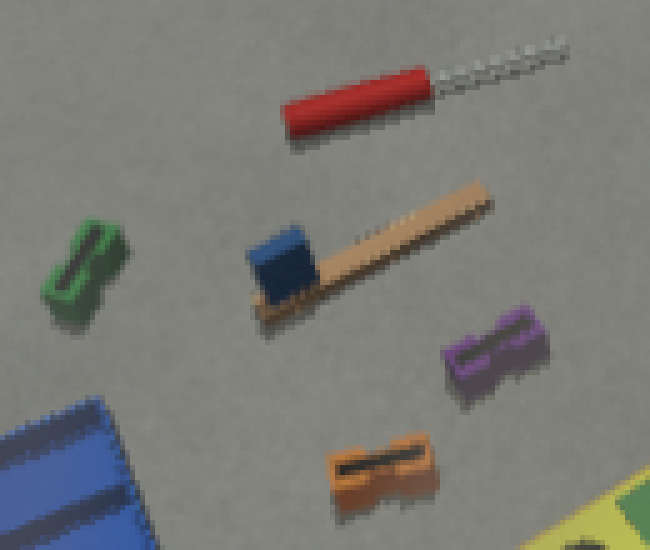

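```bash
python3 - <<'E'
from h import *
np.set_printoptions(precision=4,suppress=True)
def up(X,x0,y0,s): return (np.array(X,float)+.5)/s-.5+[x0,y0]
for z,pts in ((.006,[(685,240),(668,352)]),(.05,[(108,42),(45,352),(545,105),(482,425)]),(.042,[(150,180),(137,243),(520,233),(505,298)])):
    print(z,plane("top",up(pts,200,165,5),z)*1000)
for z,pts in ((.006,[(52,333),(97,417)]),(.05,[(518,42),(662,243),(167,165),(292,370)])):
    print("scene",z,plane("scene",up(pts,295,140,6),z)*1000)
# masks
for n in("top","scene"):
    q=np.load(f"pics/{n}0.npz"); im,d=q["im"],q["d"]; hsv=cv2.cvtColor(im,cv2.COLOR_RGB2HSV)
    H,S,V=[hsv[...,i].astype(int) for i in range(3)]
    box=np.zeros(H.shape,bool)
    if n=="top": box[170:260,370:470]=1
    else: box[170:280,200:300]=1
    for nm,m in (("orange",(H>8)&(H<20)&(S>190)),("wood",(H>5)&(H<22)&(S>80)&(S<170)&(V>120)),("blue",(H>98)&(H<118)&(S>120))):
        m=(m&box)
        k,l,st,_=cv2.connectedComponentsWithStats(m.astype(np.uint8)); 
        i=1+np.argmax(st[1:,4]); m=l==i
        P,uv=depthpts(n,m,d)
        zt=np.percentile(P[:,2],90)
        print(n,nm,st[i],"z pct",np.percentile(P[:,2],[2,25,50,75,98]),"hsv V",V[m].mean())
        g=P[:,2]>zt-.006; 
        r=cv2.minAreaRect((P[g,:2]*1000).astype(np.float32)); print("  top rect",r, "n",g.sum())
E
```

```text
0.006 [[551.711  -34.6376   6.    ]
 [490.4474 -24.4292   6.    ]]
0.05 [[656.2657 274.2892  50.    ]
 [490.8535 301.4858  50.    ]
 [619.3199  40.1461  50.    ]
 [450.9894  73.3292  50.    ]]
0.042 [[582.4168 251.4332  42.    ]
 [548.6352 257.2982  42.    ]
 [551.896   53.982   42.    ]
 [517.445   61.9382  42.    ]]
scene 0.006 [[490.7721 -26.9293   6.    ]
 [553.6604 -37.3333   6.    ]]
scene 0.05 [[491.1894 302.3934  50.    ]
 [656.8005 270.8847  50.    ]
 [455.0582  75.2622  50.    ]
 [612.9482  49.5424  50.    ]]
top orange [424 179  24  15 160] z pct [0.0137 0.0256 0.0277 0.0294 0.0325] hsv V 138.19375
  top rect ((619.6404418945312, -304.9856872558594), (58.838680267333984, 23.28973960876465), 71.52381134033203) n 124
top wood [382 238  47   8 328] z pct [-0.0033  0.0109  0.0121  0.0133  0.0157] hsv V 163.8262195121951
  top rect ((470.2729797363281, -216.99371337890625), (17.146141052246094, 122.99744415283203), 0.8672327399253845) n 292
top blue [429 238  17   5  75] z pct [0.0367 0.0604 0.062  0.0633 0.0647] hsv V 113.94666666666667
  top rect ((471.25958251953125, -293.23980712890625), (33.466434478759766, 10.512412071228027), 89.5716323852539) n 65Traceback (most recent call last):
  File "<stdin>", line 18, in <module>
    return _wrapfunc(a, 'argmax', axis=axis, out=out, **kwds)
    return bound(*args, **kwds)
ValueError: attempt to get argmax of an empty sequence
```

```bash
python3 - <<'E'
from h import *
np.set_printoptions(precision=1,suppress=True)
def pca(P):
    c=P.mean(0); w,v=np.linalg.eigh(np.cov((P-c).T)); a=np.degrees(np.arctan2(v[1,-1],v[0,-1]))%180; return c,a
for n in("top","scene"):
    q=np.load(f"pics/{n}0.npz"); im,d=q["im"],q["d"]; hsv=cv2.cvtColor(im,cv2.COLOR_RGB2HSV)
    H,S,V=[hsv[...,i].astype(int) for i in range(3)]
    if n=="scene": print(hsv[264,240:256:3],hsv[216:220,246:252:2].reshape(-1,3))
    boxes=dict(orange=(420,175,452,200),wood=(375,230,455,252),blue=(420,230,455,252),purple=(385,188,418,210),meter=(370,120,440,160)) if n=="top" else dict(orange=(230,252,262,275),wood=(215,200,275,240),blue=(215,210,236,235),purple=(255,228,285,252),meter=(260,255,325,308))
    ms=dict(orange=(H>5)&(H<22)&(S>150),wood=(H>5)&(H<24)&(S>70)&(S<150)&(V>70),blue=(H>98)&(H<118)&(S>120),purple=(H>130)&(H<160)&(S>90),meter=(H>24)&(H<34)&(S>140))
    for nm,b in boxes.items():
        m=np.zeros(H.shape,bool); m[b[1]:b[3],b[0]:b[2]]=ms[nm][b[1]:b[3],b[0]:b[2]]
        if not m.any(): print(n,nm,"none"); continue
        hz=dict(orange=30,wood=14,blue=64,purple=30,meter=34)[nm]
        P,uv=depthpts(n,m,d); P*=1000; g=abs(P[:,2]-hz)<6 
        c,a=pca(P[g,:2]); r=cv2.minAreaRect(P[g,:2].astype(np.float32))
        print(n,nm,m.sum(),g.sum(),"c",c,"ang",a,"rect",np.array(r[0]),np.array(r[1]),r[2],"z",np.median(P[g,2]))
E
```

```text
top orange 208 163 c [ 619.8 -305. ] ang 72.00230464489938 rect [ 619.9 -305.7] [60.  24.3] 71.47685241699219 z 28.49627451787495
top wood 355 306 c [ 469.8 -219.1] ang 89.99897997663737 rect [ 470.4 -236.1] [ 17.6 162.1] 0.7603899240493774 z 12.243837569673953
top blue 75 65 c [ 471.5 -292.8] ang 90.62717365774728 rect [ 471.3 -293.2] [33.5 10.5] 89.5716323852539 z 62.46962315373261
top purple 166 150 c [ 584.9 -209.5] ang 92.67606716223781 rect [ 584.8 -210. ] [23.8 60.7] 2.9253134727478027 z 28.520384457111135
top meter 955 911 c [ 747.5 -236. ] ang 94.79926496399351 rect [ 748.4 -224.1] [ 73.8 149. ] 1.943110704421997 z 31.940636642640683
[[ 13 116  86]
 [ 13 153 137]
 [ 12 145 135]
 [ 13 145 148]
 [ 12 130 137]
 [ 11 102 112]] [[ 16  80 153]
 [ 15 103 166]
 [ 15 103 163]
 [ 15 104 166]
 [ 16 104 164]
 [ 15 104 162]
 [ 15 104 165]
 [ 15 104 162]
 [ 16 102 135]
 [ 15 104 162]
 [ 16 104 137]
 [ 16  94  73]]
scene orange 39 36 c [ 617.8 -324.9] ang 92.58434576632516 rect [ 618.4 -312.5] [47.6 21.3] 80.2095947265625 z 31.16356609476079
scene wood 252 220 c [ 473.7 -230.2] ang 91.99163983822051 rect [ 473.  -239.1] [ 22.  164.6] 0.4435099959373474 z 13.45828748311828
scene blue 114 44 c [ 474.2 -296.4] ang 89.84412056108137 rect [ 473.4 -296.5] [15.3 31.7] 0.8888483643531799 z 63.19567735874926
scene purple 20 20 c [ 585.1 -221.6] ang 87.43248333645626 rect [ 585.8 -212.5] [55.7 18.3] 88.37080383300781 z 29.438930198193106
scene meter 209 207 c [ 767.9 -202.3] ang 108.7079409623816 rect [ 750.5 -217.5] [ 68.6 128.4] 2.528453826904297 z 34.46995755671978
```

```bash
python3 - <<'E'
from h import *
np.set_printoptions(precision=1,suppress=True)
for n,b in(("top",(200,165,345,260)),("scene",(295,140,415,215))):
    q=np.load(f"pics/{n}0.npz"); im,d=q["im"],q["d"]
    m=np.zeros(d.shape,bool); m[b[1]:b[3],b[0]:b[2]]=1
    P,uv=depthpts(n,m,d); P*=1000
    off=0
    for lo,hi in((46,56),(43,56),(32,46)):
        g=(P[:,2]>lo)&(P[:,2]<hi)
        r=cv2.minAreaRect(P[g,:2].astype(np.float32)); print(n,lo,hi,g.sum(),np.array(r[0]),np.array(r[1]),r[2])
        print(cv2.boxPoints(r))
    # panel coordinates approx, channel pts
    f=np.array([np.cos(np.radians(80.7)),np.sin(np.radians(80.7))]); l=np.array([-f[1],f[0]])
    g=(P[:,2]>32)&(P[:,2]<46); R=P[g,:2]-[535.5,59.5]; X,Y=R@f,R@l
    s=(X>10)&(X<190)&(abs(Y)<26)
    for k in range(10,190,20):
        t=s&(X>=k)&(X<k+20); 
        if t.sum(): print(k,t.sum(),Y[t].min(),Y[t].max(),np.median(P[g][t,2]))
    # run-up by hsv
    hsv=cv2.cvtColor(im,cv2.COLOR_RGB2HSV)
    pts=pix(n,[[535.5e-3-.0475*f[0],59.5e-3-.0475*f[1],.006]])[0].astype(int); print(pts,hsv[pts[1],pts[0]])
    m=(hsv[...,0]>75)&(hsv[...,0]<110)&m
    m=cv2.morphologyEx(m.astype(np.uint8),cv2.MORPH_OPEN,np.ones((3,3)))
    k,lab,st,_=cv2.connectedComponentsWithStats(m); i=lab[pts[1],pts[0]]; print(st[i])
    v,u=np.nonzero(lab==i); W=plane(n,np.c_[u,v],.006)*1000
    r=cv2.minAreaRect(W[:,:2].astype(np.float32)); print("runup",r); print(cv2.boxPoints(r))
q=np.load("pics/scene0.npz"); im,d=q["im"],q["d"]; hsv=cv2.cvtColor(im,cv2.COLOR_RGB2HSV);H,S,V=[hsv[...,i].astype(int) for i in range(3)]
m=np.zeros(d.shape,bool); m[252:275,230:262]=1; m&=(H>5)&(H<22)&(S>80)
P,uv=depthpts("scene",m,d);P*=1000;g=(abs(P[:,2]-30)<5)
print(g.sum(),cv2.minAreaRect(P[g,:2].astype(np.float32)))
E
```

```text
top 46 56 653 [554.7 177.8] [231.  170.4] 80.40398406982422
[[451.5  78.1]
 [619.4  49.7]
 [657.9 277.5]
 [490.  305.9]]
top 43 56 970 [554.6 177.6] [231.2 170.7] 80.29656982421875
[[451.1  78. ]
 [619.3  49.2]
 [658.2 277.1]
 [490.  305.9]]
top 32 46 1541 [552.6 164.9] [256.5 170.6] 80.37520599365234
[[447.1  52.7]
 [615.3  24.2]
 [658.2 277.1]
 [490.  305.6]]
10 108 -18.28495459797635 20.222012558673256 40.65657416057877
30 113 -17.804833460214127 19.902194064864517 40.44590752615085
50 109 -18.435327661620427 19.86709624078053 40.593516486033266
70 110 -18.5406060695963 19.851190698899067 40.75062711200822
90 110 -18.843633767153342 22.755196549490208 40.51752205444675
110 109 -18.66744144799239 19.58300758188406 40.66895680981286
130 112 -19.04982393668328 19.745156405592695 40.32219625077571
150 106 -18.971445151124257 19.407333334068742 40.833187188460016
170 109 -19.322077706297282 19.179272886782655 40.542894953854436
[319 221] [ 55  13 119]
[     0      0    640    400 255408]
runup ((638.8521728515625, 17.38671875), (1975.8134765625, 1149.037109375), 89.2839126586914)
[[  5
[... 636 characters left out ...]
13132108 19.33053333485243 41.03376259401759
90 60 -23.746192201659866 19.480121539756624 41.06478497470045
110 59 -23.18219091468758 17.227505157456456 41.544342467193744
130 56 -22.577665281383403 18.34532545361311 41.11980688818439
150 58 -23.99720157589638 17.319742901829553 41.07060858301115
170 58 -24.196020756103827 16.428749839887512 40.74611031927
[319 197] [ 68   9 117]
[     0      0    640    400 255789]
runup ((169.16412353515625, 196.6162109375), (3740.98193359375, 2093.921875), 55.31364440917969)
[[-1756.2  -745.6]
 [  -34.4 -1937.3]
 [ 2094.5  1138.9]
 [  372.7  2330.5]]
121 ((620.6358642578125, -308.37200927734375), (60.31155014038086, 25.366079330444336), 71.52592468261719)
```

```bash
cat > plan.py <<'E'
import sys
from h import *
from scipy.spatial.transform import Rotation as R
# usage: plan.py x y zgrasp yaw_deg  (mm; tool x axis yaw mod 180)
def plan(x,y,zg,yaw):
    s=bot.read_state(); M=R.from_rotvec(s["tcp_rot"]).as_matrix(); p=np.array(s["tool_pos"])*1000
    cy=np.degrees(np.arctan2(M[1,0],M[0,0])); d=(yaw-cy+90)%180-90
    print("now grasp",(p+155*M[:,2]).round(1),"yaw",round(cy,2),"zaxis",M[:,2].round(4),"q6",round(float(s["q"][5]),3),"t",round(s["time"],2),"F",np.round(s["wrist_force"],2),"w",round(s["width"],3))
    print("turn about tool z deg",round(-d,2),"share",round(-d/4,2))
    a=np.radians(cy+d); T=np.array([[np.cos(a),np.sin(a),0],[np.sin(a),-np.cos(a),0],[0,0,-1]])
    g=p+np.array([0,0,-155.]); D=T.T@(np.array([x,y,zg])-g)
    D0=M.T@(np.array([x,y,zg])-g)
    print("slide shares after turn",(D/25).round(2)," in present axes",(D0/25).round(2))
if __name__=="__main__": plan(*map(float,sys.argv[1:5]))
E
python3 plan.py 620.2 -306.8 100 71.6
```

```text
now grasp [301.1 603.5 248.5] yaw 153.48 zaxis [-0.001  -0.0018 -1.    ] q6 -0.037 t 0.1 F [ 0.53 -0.18  0.25] w 0.996
turn about tool z deg 81.88 share 20.47
slide shares after turn [-30.53  23.6    5.94]  in present axes [-27.68 -26.88   5.99]
```

```bash

python3 -m creep '[{"slide":[-1,0,0],"angular":[0,0,0.49]},{"slide":[-1,0,0],"angular":[0,0,0.49]},{"slide":[-1,0,0],"angular":[0,0,0.49]},{"slide":[-1,0,0],"angular":[0,0,0.49]},{"slide":[-1,0,0],"angular":[0,0,0.49]}]' 0.1
python3 -m creep '[{"slide":[-1,0,0],"angular":[0,0,0.49]},{"slide":[-1,0,0],"angular":[0,0,0.49]},{"slide":[-1,0,0],"angular":[0,0,0.49]},{"slide":[-1,0,0],"angular":[0,0,0.49]},{"slide":[-1,0,0],"angular":[0,0,0.49]}]'
python3 plan.py 620.2 -306.8 100 71.6
```

```text
time: 0.52
tool_pos: [0.4097, 0.5401, 0.4039]
tcp_rot: [-0.981, -2.984, 0.002]
wrist_force: [0.1, 0.4, 0.3]
width: 0.452
time: 0.93
tool_pos: [0.5051, 0.4591, 0.4039]
tcp_rot: [-1.233, -2.889, 0.002]
wrist_force: [0.2, 0.0, -0.6]
width: 0.454
now grasp [505.  459.  248.9] yaw 133.78 zaxis [-9.e-04 -8.e-04 -1.e+00] q6 -0.063 t 0.93 F [ 0.2   0.   -0.59] w 0.454
turn about tool z deg 62.18 share 15.55
slide shares after turn [-27.62  14.04   5.95]  in present axes [-25.3  -17.87   5.97]
```

```bash

python3 -m creep '[{"slide":[-1,0,0],"angular":[0,0,0.5]},{"slide":[-1,0,0],"angular":[0,0,0.5]},{"slide":[-1,0,0],"angular":[0,0,0.5]},{"slide":[-1,0,0],"angular":[0,0,0.5]},{"slide":[-1,0,0],"angular":[0,0,0.5]}]' >/dev/null
python3 -m creep '[{"slide":[-1,0,0],"angular":[0,0,0.5]},{"slide":[-1,0,0],"angular":[0,0,0.5]},{"slide":[-1,0,0],"angular":[0,0,0.5]},{"slide":[-1,0,0],"angular":[0,0,0.5]},{"slide":[-1,0,0],"angular":[0,0,0.5]}]' >/dev/null
python3 -m creep '[{"slide":[-1,0,0],"angular":[0,0,0.5]},{"slide":[-1,0,0],"angular":[0,0,0.5]},{"slide":[-1,0,0],"angular":[0,0,0.5]},{"slide":[-1,0,0],"angular":[0,0,0.5]},{"slide":[-1,0,0],"angular":[0,0,0.5]}]' >/dev/null
python3 -m creep '[{"slide":[-1,0,0],"angular":[0,0,0.5]},{"slide":[-1,0,0],"angular":[0,0,0.5]},{"slide":[-1,0,0],"angular":[0,0,0.5]},{"slide":[-1,0,0],"angular":[0,0,0.5]},{"slide":[-1,0,0],"angular":[0,0,0.5]}]' >/dev/null
python3 plan.py 620.2 -306.8 100 71.6
```

```text
now grasp [710.3  14.4 248.8] yaw 93.78 zaxis [-0.0012 -0.     -1.    ] q6 -0.081 t 2.6 F [ 0.1   0.02 -0.87] w 0.452
turn about tool z deg 22.18 share 5.55
slide shares after turn [-13.33   0.63   5.95]  in present axes [-12.58  -4.44   5.96]
```

```bash

python3 -m creep '[{"slide":[-1,-0.1,0.3],"angular":[0,0,0.5]},{"slide":[-1,-0.1,0.3],"angular":[0,0,0.5]},{"slide":[-1,-0.1,0.3],"angular":[0,0,0.5]},{"slide":[-1,-0.1,0.3],"angular":[0,0,0.5]},{"slide":[-1,-0.1,0.3],"angular":[0,0,0.5]}]' >/dev/null
python3 -m creep '[{"slide":[-1,-0.1,0.4],"angular":[0,0,0.6]},{"slide":[-1,-0.1,0.4],"angular":[0,0,0.6]},{"slide":[-1,-0.1,0.4],"angular":[0,0,0.6]},{"slide":[-1,-0.1,0.4],"angular":[0,0,0.6]},{"slide":[-1,-0.1,0.4],"angular":[0,0,0.6]}]' >/dev/null
python3 plan.py 620.2 -306.8 80 71.6
```

```text
now grasp [ 661.1 -230.4  161. ] yaw 71.77 zaxis [-1.e-03  4.e-04 -1.e+00] q6 -0.053 t 3.43 F [ 0.22  0.64 -0.58] w 0.449
turn about tool z deg 0.17 share 0.04
slide shares after turn [-3.42 -0.59  3.24]  in present axes [-3.41 -0.6   3.24]
```

```bash

python3 -m creep '[{"slide":[-0.9,-0.15,0.6],"angular":[0,0,0.04]},{"slide":[-0.9,-0.15,0.8],"angular":[0,0,0]},{"slide":[-0.9,-0.15,0.8],"angular":[0,0,0]},{"slide":[-0.7,-0.15,0.8],"angular":[0,0,0]},{"slide":[0,0,0],"angular":[0,0,0]}]' 
python3 plan.py 620.2 -306.8 22 71.6
python3 - <<'E'
from h import *
for n,b in(("top",(400,150,480,230)),("scene",(200,215,290,290))):
    im,d=imaging.read_camera(n); crop(im,*b,6,f"pics/{n}1.png")
E
```

```text
time: 3.85
tool_pos: [0.617, -0.3071, 0.2362]
tcp_rot: [-2.542, -1.832, 0.009]
wrist_force: [-0.6, 0.6, -0.4]
width: 0.448
now grasp [ 615.6 -306.6   81.2] yaw 71.56 zaxis [-0.0093  0.0035 -1.    ] q6 -0.175 t 3.85 F [-0.62  0.62 -0.41] w 0.448
turn about tool z deg -0.04 share -0.01
slide shares after turn [0.05 0.12 2.37]  in present axes [0.05 0.14 2.37]
```

View pics/top1.png

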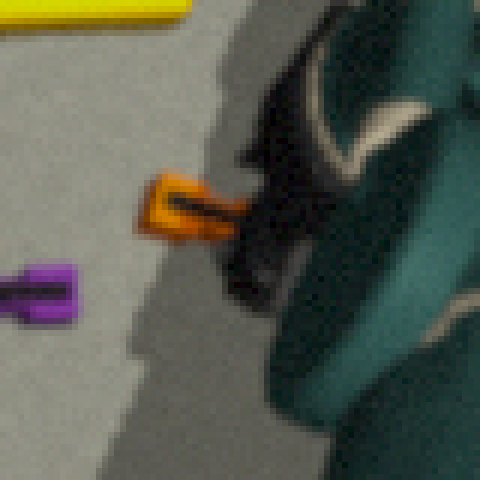

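View pics/scene1.png

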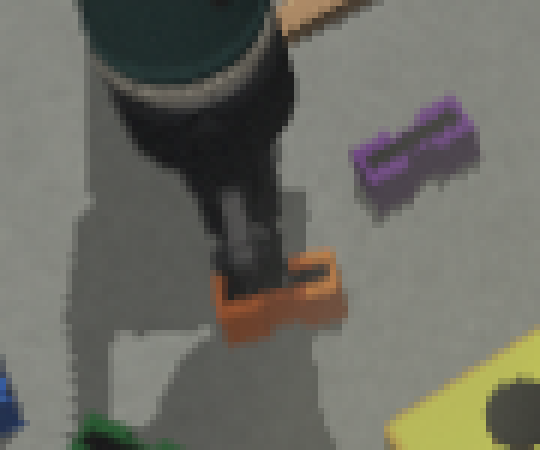

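```bash

python3 -m creep '[{"slide":[0.05,0.14,0.8],"angular":[0,0,0]},{"slide":[0,0,0.7],"angular":[0,0,0]}]' >/dev/null
python3 plan.py 620.2 -306.8 22 71.6
```

```text
now grasp [ 628.2 -305.6   52.6] yaw 71.76 zaxis [ 0.0063 -0.0026 -1.    ] q6 -0.171 t 4.12 F [-0.46  0.2  -1.17] w 0.449
turn about tool z deg 0.16 share 0.04
slide shares after turn [-0.15 -0.25  1.22]  in present axes [-0.15 -0.25  1.22]
```

```bash

python3 -m creep '[{"slide":[0,0,0],"angular":[0,0,0]},{"slide":[0,0,0],"angular":[0,0,0]}]' >/dev/null
python3 plan.py 620.2 -306.8 22 71.6
```

```text
now grasp [ 625.1 -304.1   49.8] yaw 71.79 zaxis [-7.e-04  7.e-04 -1.e+00] q6 -0.171 t 4.28 F [-0.01  0.03  0.22] w 0.449
turn about tool z deg 0.19 share 0.05
slide shares after turn [-0.16 -0.16  1.11]  in present axes [-0.16 -0.16  1.11]
```

```bash

python3 -m creep '[{"slide":[-0.16,-0.16,0.2],"angular":[0,0,0.05]},{"slide":[0,0,0.3],"angular":[0,0,0]},{"slide":[0,0,0.3],"angular":[0,0,0]},{"slide":[0,0,0.3],"angular":[0,0,0]},{"slide":[0,0,0],"angular":[0,0,0]}]' >/dev/null
python3 plan.py 620.2 -306.8 22 71.6
```

```text
now grasp [ 618.3 -307.1   20.1] yaw 71.52 zaxis [-0.0028  0.0016 -1.    ] q6 -0.175 t 4.7 F [-0.86  1.27 -0.36] w 0.448
turn about tool z deg -0.08 share -0.02
slide shares after turn [ 0.04  0.05 -0.08]  in present axes [ 0.04  0.05 -0.08]
```

```bash

python3 -m creep '[{"slide":[0.03,0.03,-0.08],"angular":[0,0,0]},{"slide":[0,0,0],"angular":[0,0,0]},{"slide":[0,0,0],"angular":[0,0,0]},{"slide":[0,0,0],"angular":[0,0,0]},{"slide":[0,0,0],"angular":[0,0,0]}]' 1 40
python3 -m creep '[{"slide":[0,0,0],"angular":[0,0,0]},{"slide":[0,0,0],"angular":[0,0,0]}]'
python3 plan.py 620.2 -306.8 22 71.6
python3 -m creep '[{"slide":[0,0,-0.4],"angular":[0,0,0]},{"slide":[0,0,-0.8],"angular":[0,0,0]},{"slide":[0,0,-0.8],"angular":[0,0,0]},{"slide":[0,0,-0.8],"angular":[0,0,0]},{"slide":[0,0,-0.8],"angular":[0,0,0]}]'
python3 plan.py 527.5 15.7 70 80.35
python3 - <<'E'
from h import *
for n,b in(("top",(400,150,480,230)),("scene",(200,200,290,290))):
    im,d=imaging.read_camera(n); crop(im,*b,6,f"pics/{n}2.png")
E
```

```text
time: 5.12
tool_pos: [0.6208, -0.3074, 0.1795]
tcp_rot: [2.549, 1.836, 0.0]
wrist_force: [0.5, -0.5, -1.2]
width: 0.271
time: 5.28
tool_pos: [0.6206, -0.3074, 0.1793]
tcp_rot: [2.549, 1.836, 0.0]
wrist_force: [-0.1, -0.7, -0.6]
width: 0.266
now grasp [ 620.6 -307.4   24.3] yaw 71.52 zaxis [ 1.e-04 -1.e-04 -1.e+00] q6 -0.173 t 5.28 F [-0.07 -0.68 -0.56] w 0.266
turn about tool z deg -0.08 share -0.02
slide shares after turn [ 0.02 -0.02  0.09]  in present axes [ 0.02 -0.02  0.09]
time: 5.7
tool_pos: [0.6206, -0.3074, 0.2708]
tcp_rot: [2.549, 1.836, 0.0]
wrist_force: [-0.3, 0.2, -0.8]
width: 0.27
now grasp [ 620.6 -307.4  115.8] yaw 71.52 zaxis [ 2.e-04 -1.e-04 -1.e+00] q6 -0.173 t 5.7 F [-0.32  0.16 -0.77] w 0.27
turn about tool z deg -8.83 share -2.21
slide shares after turn [12.12 -5.84  1.83]  in present axes [11.08 -7.63  1.83]
```

View pics/scene2.png

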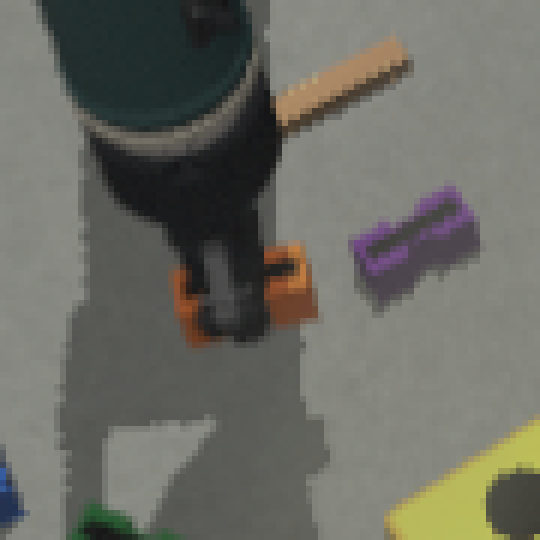

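```bash

python3 -m creep '[{"slide":[0,0,0],"angular":[0,0,-0.8]},{"slide":[0,0,0],"angular":[0,0,-0.8]},{"slide":[0.5,-0.24,0],"angular":[0,0,-0.6]},{"slide":[0.8,-0.4,0],"angular":[0,0,0]},{"slide":[1,-0.48,0],"angular":[0,0,0]}]' >/dev/null
python3 -m creep '[{"slide":[1,-0.48,0],"angular":[0,0,0]},{"slide":[1,-0.48,0],"angular":[0,0,0]},{"slide":[1,-0.48,0],"angular":[0,0,0]},{"slide":[1,-0.48,0],"angular":[0,0,0]},{"slide":[1,-0.48,0],"angular":[0,0,0]}]' >/dev/null
python3 -m creep '[{"slide":[1,-0.48,0],"angular":[0,0,0]},{"slide":[1,-0.48,0],"angular":[0,0,0]},{"slide":[1,-0.48,0],"angular":[0,0,0]},{"slide":[0.8,-0.4,0],"angular":[0,0,0]},{"slide":[0.4,-0.2,0],"angular":[0,0,0]}]' >/dev/null
python3 plan.py 527.5 15.7 70 80.35
```

```text
now grasp [530.7   1.8 113.3] yaw 80.42 zaxis [-2.e-03  7.e-04 -1.e+00] q6 0.123 t 7.05 F [-0.37 -0.54 -1.26] w 0.269
turn about tool z deg 0.07 share 0.02
slide shares after turn [ 0.53 -0.23  1.73]  in present axes [ 0.53 -0.23  1.73]
```

```bash

python3 -m creep '[{"slide":[0.4,-0.1,0],"angular":[0,0,0]},{"slide":[0.1,-0.1,0.3],"angular":[0,0,0]},{"slide":[0,0,0.7],"angular":[0,0,0]},{"slide":[0,0,0.7],"angular":[0,0,0]},{"slide":[0,0,0.4],"angular":[0,0,0]}]' >/dev/null
python3 -m creep '[{"slide":[0,0,0],"angular":[0,0,0]},{"slide":[0,0,0],"angular":[0,0,0]}]' >/dev/null
python3 plan.py 527.5 15.7 31 80.35
python3 - <<'E'
from h import *
for n,b in(("top",(285,185,385,260)),("scene",(285,150,385,225))):
    im,d=imaging.read_camera(n); np.savez(f"pics/{n}3.npz",im=im,d=d); crop(im,*b,6,f"pics/{n}3.png")
E
```

```text
now grasp [529.1  12.1  60.7] yaw 80.28 zaxis [-2.2e-03 -1.0e-04 -1.0e+00] q6 0.146 t 7.63 F [-0.65  0.12 -0.15] w 0.269
turn about tool z deg -0.07 share -0.02
slide shares after turn [ 0.13 -0.1   1.19]  in present axes [ 0.13 -0.1   1.19]
```

View pics/scene3.png

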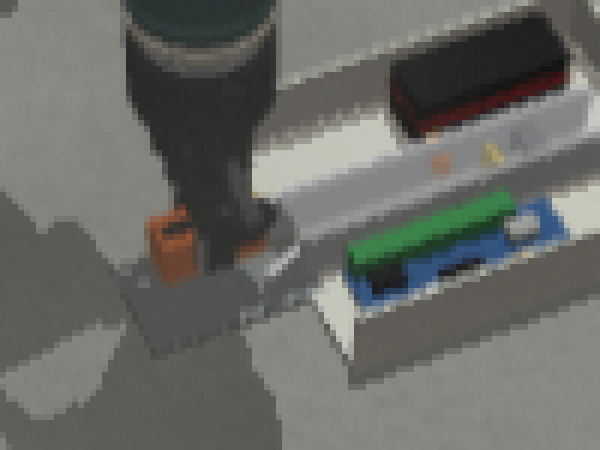

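View pics/top3.png

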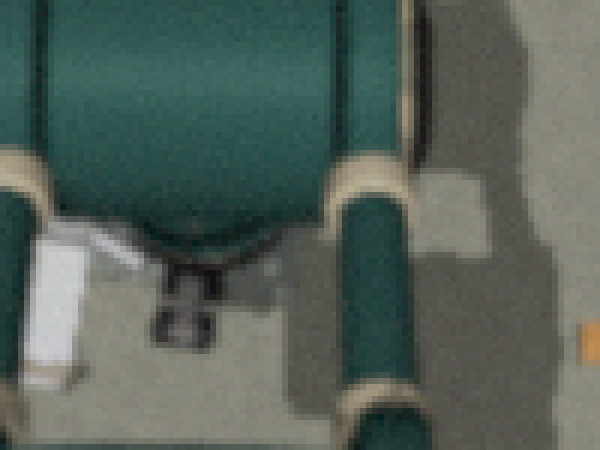

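```bash

python3 -m creep '[{"slide":[0.03,-0.09,0.3],"angular":[0,0,0]},{"slide":[0,0,0.3],"angular":[0,0,0]},{"slide":[0,0,0.3],"angular":[0,0,0]},{"slide":[0,0,0.1],"angular":[0,0,0]},{"slide":[0,0,0],"angular":[0,0,0]}]' 
python3 -m creep '[{"slide":[0,0,0],"angular":[0,0,0]}]' >/dev/null
python3 plan.py 527 12.7 30.5 80.35
```

```text
time: 8.15
tool_pos: [0.5268, 0.0139, 0.1904]
tcp_rot: [-2.4, -2.025, 0.003]
wrist_force: [-0.6, 0.7, -0.7]
width: 0.268
now grasp [527.2  13.9  36.2] yaw 80.33 zaxis [-9.e-04  0.e+00 -1.e+00] q6 0.148 t 8.23 F [ 0.37 -0.37 -0.15] w 0.27
turn about tool z deg -0.02 share -0.01
slide shares after turn [-0.05 -0.01  0.23]  in present axes [-0.05 -0.01  0.23]
```

```bash

python3 -m creep '[{"slide":[-0.03,0,0.12],"angular":[0,0,0]},{"slide":[0,0,0.06],"angular":[0,0,0]},{"slide":[0,0,0.03],"angular":[0,0,0]},{"slide":[0,0,0],"angular":[0,0,0]}]' 
python3 plan.py 527 12.7 30.5 80.35
```

```text
time: 8.57
tool_pos: [0.5274, 0.0131, 0.1863]
tcp_rot: [-2.401, -2.026, 0.0]
wrist_force: [0.8, -0.3, -0.6]
width: 0.27
now grasp [527.3  13.1  31.3] yaw 80.32 zaxis [-2.e-04 -0.e+00 -1.e+00] q6 0.147 t 8.57 F [ 0.81 -0.31 -0.56] w 0.27
turn about tool z deg -0.03 share -0.01
slide shares after turn [-0.02 -0.01  0.03]  in present axes [-0.02 -0.01  0.03]
```

```bash

python3 -m creep '[{"slide":[0,0,0.04],"angular":[0,0,0]},{"slide":[0,0,0],"angular":[0,0,0]}]' 
python3 -m creep '[{"slide":[0,0,0.04],"angular":[0,0,0]},{"slide":[0,0,0],"angular":[0,0,0]}]' 
```

```text
time: 8.73
tool_pos: [0.5274, 0.0131, 0.1854]
tcp_rot: [-2.401, -2.026, -0.0]
wrist_force: [-0.6, 0.2, -1.4]
width: 0.27
time: 8.9
tool_pos: [0.5276, 0.0131, 0.1846]
tcp_rot: [2.401, 2.026, 0.0]
wrist_force: [-0.1, 0.3, 0.6]
width: 0.271
```

```bash

python3 -m creep '[{"slide":[0,0,0.03],"angular":[0,0,0]},{"slide":[0,0,0],"angular":[0,0,0]}]' 
```

```text
time: 9.07
tool_pos: [0.5277, 0.0131, 0.1846]
tcp_rot: [2.401, 2.026, 0.0]
wrist_force: [-2.1, -0.5, 6.0]
width: 0.271
```

```bash

python3 -m creep '[{"slide":[0,0,-0.03],"angular":[0,0,0]},{"slide":[0,0,0],"angular":[0,0,0]},{"slide":[0,0,0],"angular":[0,0,0]},{"slide":[0,0,0],"angular":[0,0,0]}]' 0.2
python3 -m creep '[{"slide":[0,0,-0.3],"angular":[0,0,0]},{"slide":[0,0,-0.8],"angular":[0,0,0]},{"slide":[0,0,-1],"angular":[0,0,0]},{"slide":[-0.5,0,-1],"angular":[0,0,0]},{"slide":[-1,0,-0.5],"angular":[0,0,0]}]' >/dev/null
python3 -m creep '[{"slide":[-1,0,0],"angular":[0,0,0]},{"slide":[-1,0,0],"angular":[0,0,0]},{"slide":[-1,0,0],"angular":[0,0,0]},{"slide":[-1,0,0],"angular":[0,0,0]},{"slide":[-1,0,0],"angular":[0,0,0]}]' >/dev/null
python3 plan.py 471.5 -295 100 90.6
python3 - <<'E'
from h import *
for n,b in(("top",(285,185,385,260)),("scene",(285,150,385,225))):
    im,d=imaging.read_camera(n); np.savez(f"pics/{n}4.npz",im=im,d=d); crop(im,*b,6,f"pics/{n}4.png")
E
```

```text
time: 9.4
tool_pos: [0.5274, 0.0131, 0.1843]
tcp_rot: [-2.401, -2.026, 0.0]
wrist_force: [-0.6, 0.6, 0.4]
width: 0.399
now grasp [ 499.9 -148.2  120.1] yaw 80.33 zaxis [ 7.e-04 -2.e-04 -1.e+00] q6 -0.167 t 10.23 F [ 0.6   0.2  -0.27] w 0.403
turn about tool z deg -10.27 share -2.57
slide shares after turn [-5.86 -1.19  0.8 ]  in present axes [-5.98 -0.13  0.8 ]
```

View pics/scene4.png

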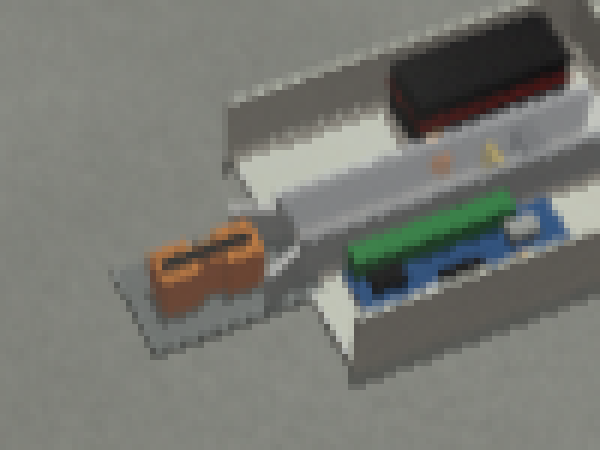

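View pics/top4.png

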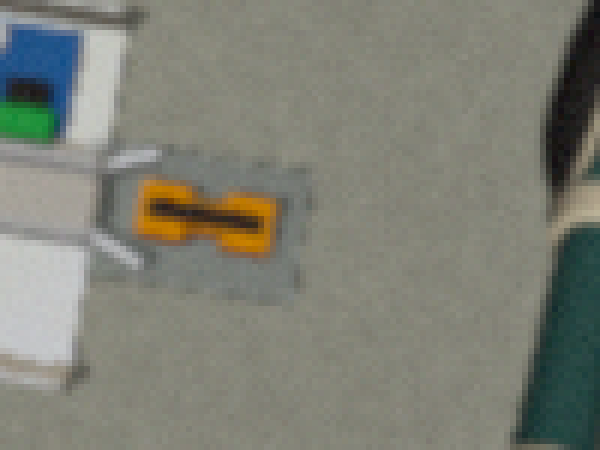

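```bash
python3 - <<'E'
from h import *
np.set_printoptions(precision=1,suppress=True)
f=np.array([np.cos(np.radians(80.35)),np.sin(np.radians(80.35))]); l=np.array([-f[1],f[0]]); O=np.array([535.5,62.5])
q=np.load("pics/top4.npz"); im,d=q["im"],q["d"]; hsv=cv2.cvtColor(im,cv2.COLOR_RGB2HSV);H,S,V=[hsv[...,i].astype(int) for i in range(3)]
m=np.zeros(d.shape,bool); m[185:260,300:345]=1; mo=m&(H>5)&(H<22)&(S>180)&(V>90)
k,lab,st,_=cv2.connectedComponentsWithStats(mo.astype(np.uint8)); i=1+np.argmax(st[1:,4]); mo=lab==i
P,uv=depthpts("top",mo,d);P*=1000; g=P[:,2]>29; r=cv2.minAreaRect(P[g,:2].astype(np.float32)); print(r,np.median(P[g,2]),g.sum())
W=plane("top",uv[g],.036)[:,:2]*1000; r=cv2.minAreaRect(W.astype(np.float32)); print("plane",r)
c=np.array(r[0])-O; print("panel frame",c@f,c@l)
def up(X,x0,y0,s): return (np.array(X,float)+.5)/s-.5+[x0,y0]
# flare plate tops (z 32?) inner tips, run-up corners
for z,pts in((.032,[(157,153),(143,266),(108,163),(95,236)]),(.006,[(312,168),(292,303)])):
    w=plane("top",up(pts,285,185,6),z)[:,:2]*1000-O; print(z,np.c_[w@f,w@l])
# channel top edges, depth z>38
m=np.zeros(d.shape,bool); m[185:260,230:310]=1
P,uv=depthpts("top",m,d);P*=1000; R_=P[:,:2]-O; X,Y=R_@f,R_@l; t=(abs(P[:,2]-40.5)<3)&(abs(Y)<26)&(X>10)&(X<80); print("channel Y",np.percentile(Y[t],[0,2,50,98,100]))
E
```

```text
((526.4338989257812, 13.45500373840332), (57.10091018676758, 24.013164520263672), 79.14322662353516) 34.93856981912569 127
plane ((526.2900390625, 13.566804885864258), (57.210426330566406, 23.62040901184082), 79.34934997558594)
panel frame -49.784654400774706 0.8770123965929795
0.032 [[-23.3 -24.8]
 [-25.4  26. ]
 [ -2.4 -16.9]
 [ -2.2  16.2]]
0.006 [[-93.  -32.3]
 [-93.4  30. ]]
channel Y [-18.7 -17.9   0.2  19.2  19.9]
```

```bash

python3 -m creep '[{"slide":[-0.8,0,0],"angular":[0,0,-0.8]},{"slide":[-0.8,0,0],"angular":[0,0,-0.8]},{"slide":[-0.8,0,0],"angular":[0,0,-0.6]},{"slide":[-0.8,-0.3,0],"angular":[0,0,-0.35]},{"slide":[-0.8,-0.3,0],"angular":[0,0,0]}]' -0.1 >/dev/null
python3 -m creep '[{"slide":[-0.8,-0.2,0],"angular":[0,0,0]},{"slide":[-0.6,0,0],"angular":[0,0,0]},{"slide":[0,0,0],"angular":[0,0,0]},{"slide":[0,0,0],"angular":[0,0,0]}]'  >/dev/null
python3 plan.py 472 -295 40 90.6
```

```text
now grasp [ 474.  -281.8  119.7] yaw 90.44 zaxis [ 5.e-04  4.e-04 -1.e+00] q6 -0.59 t 11.08 F [0.29 0.34 0.66] w 0.548
turn about tool z deg -0.16 share -0.04
slide shares after turn [-0.53 -0.08  3.19]  in present axes [-0.53 -0.08  3.19]
```

```bash

python3 -m creep '[{"slide":[-0.3,-0.08,0],"angular":[0,0,-0.04]},{"slide":[-0.23,0,0],"angular":[0,0,0]},{"slide":[0,0,0.4],"angular":[0,0,0]},{"slide":[0,0,0.4],"angular":[0,0,0]},{"slide":[0,0,0],"angular":[0,0,0]}]'  >/dev/null
python3 -m creep '[{"slide":[0,0,0],"angular":[0,0,0]}]'  >/dev/null
python3 plan.py 472 -295 40 90.6
python3 - <<'E'
from h import *
for n,b in(("top",(370,210,470,270)),("scene",(190,180,290,255))):
    im,d=imaging.read_camera(n); np.savez(f"pics/{n}5.npz",im=im,d=d); crop(im,*b,6,f"pics/{n}5.png")
E
```

```text
now grasp [ 470.6 -293.7   97.6] yaw 90.7 zaxis [-0.0029  0.0021 -1.    ] q6 -0.615 t 11.58 F [ 0.18  1.07 -0.65] w 0.552
turn about tool z deg 0.1 share 0.03
slide shares after turn [-0.04  0.04  2.31]  in present axes [-0.04  0.05  2.31]
```

View pics/scene5.png

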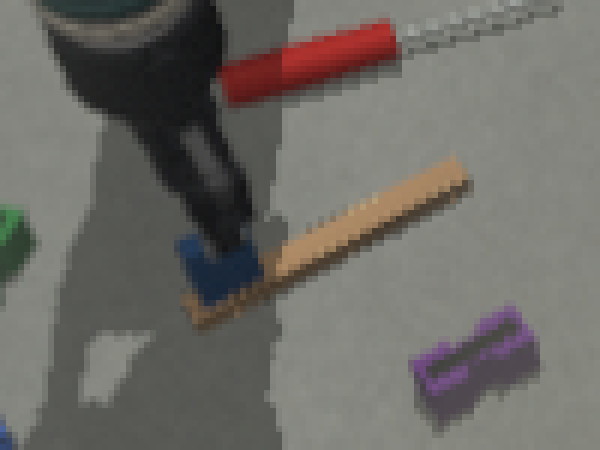

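View pics/top5.png

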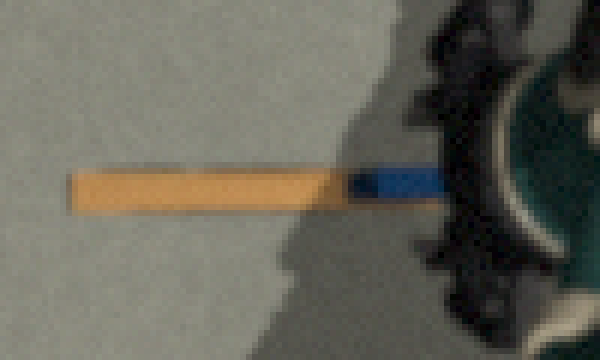

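```bash

python3 -m creep '[{"slide":[0,0.03,0.5],"angular":[0,0,0.03]},{"slide":[0,0,0.5],"angular":[0,0,0]},{"slide":[0,0,0.5],"angular":[0,0,0]},{"slide":[0,0,0.5],"angular":[0,0,0]},{"slide":[0,0,0.2],"angular":[0,0,0]}]'  
python3 -m creep '[{"slide":[0,0,0.08],"angular":[0,0,0]},{"slide":[0,0,0],"angular":[0,0,0]}]' 
python3 plan.py 472 -295 40 90.6
```

```text
time: 12.1
tool_pos: [0.4712, -0.294, 0.1962]
tcp_rot: [-2.207, -2.229, 0.001]
wrist_force: [-1.2, 0.5, -0.1]
width: 0.549
time: 12.27
tool_pos: [0.472, -0.2946, 0.1962]
tcp_rot: [-2.209, -2.231, 0.001]
wrist_force: [-0.7, 1.7, -0.7]
width: 0.552
now grasp [ 471.8 -294.4   41.2] yaw 90.56 zaxis [-0.0018  0.0012 -1.    ] q6 -0.613 t 12.27 F [-0.69  1.7  -0.72] w 0.552
turn about tool z deg -0.04 share -0.01
slide shares after turn [-0.01 -0.    0.05]  in present axes [-0.01 -0.    0.05]
```

```bash

python3 -m creep '[{"slide":[0,0,0.05],"angular":[0,0,0]},{"slide":[0,0,0],"angular":[0,0,0]},{"slide":[0,0,0],"angular":[0,0,0]},{"slide":[0,0,0],"angular":[0,0,0]},{"slide":[0,0,0],"angular":[0,0,0]}]' 1 90
python3 -m creep '[{"slide":[0,0,0],"angular":[0,0,0]},{"slide":[0,0,0],"angular":[0,0,0]},{"slide":[0,0,0],"angular":[0,0,0]}]' 
python3 plan.py 472 -295 40 90.6
python3 -m creep '[{"slide":[0,0,-0.4],"angular":[0,0,0]},{"slide":[0,0,-0.8],"angular":[0,0,0]},{"slide":[0,0,-0.8],"angular":[0,0,0]},{"slide":[0,0,-0.8],"angular":[0,0,0]},{"slide":[0,0,0],"angular":[0,0,0]}]' 
python3 - <<'E'
from h import *
for n,b in(("top",(370,200,480,270)),("scene",(190,170,300,255))):
    im,d=imaging.read_camera(n); np.savez(f"pics/{n}6.npz",im=im,d=d); crop(im,*b,6,f"pics/{n}6.png")
E
python3 plan.py 472 -295 40 90.6
```

```text
time: 12.68
tool_pos: [0.4727, -0.2951, 0.1968]
tcp_rot: [2.21, 2.231, 0.0]
wrist_force: [0.8, -0.0, 1.6]
width: 0.151
time: 12.93
tool_pos: [0.4727, -0.2951, 0.1968]
tcp_rot: [2.21, 2.232, 0.0]
wrist_force: [-0.3, 0.8, 4.7]
width: 0.157
now grasp [ 472.9 -295.2   41.8] yaw 90.57 zaxis [ 1.e-03 -7.e-04 -1.e+00] q6 -0.613 t 12.93 F [-0.28  0.78  4.72] w 0.157
turn about tool z deg -0.03 share -0.01
slide shares after turn [ 0.01 -0.03  0.07]  in present axes [ 0.01 -0.03  0.07]
time: 13.35
tool_pos: [0.4739, -0.2959, 0.2708]
tcp_rot: [2.205, 2.227, 0.002]
wrist_force: [1.7, -1.1, 0.7]
width: 0.155
now grasp [ 472.9 -295.1  112.1] yaw 90.56 zaxis [ 0.0015 -0.001  -1.    ] q6 -0.613 t 13.45 F [ 0.41 -0.45 -1.68] w 0.151
turn about tool z deg -0.04 share -0.01
slide shares after turn [-0.   -0.02  2.88]  in present axes [ 0.   -0.03  2.88]
```

View pics/scene6.png

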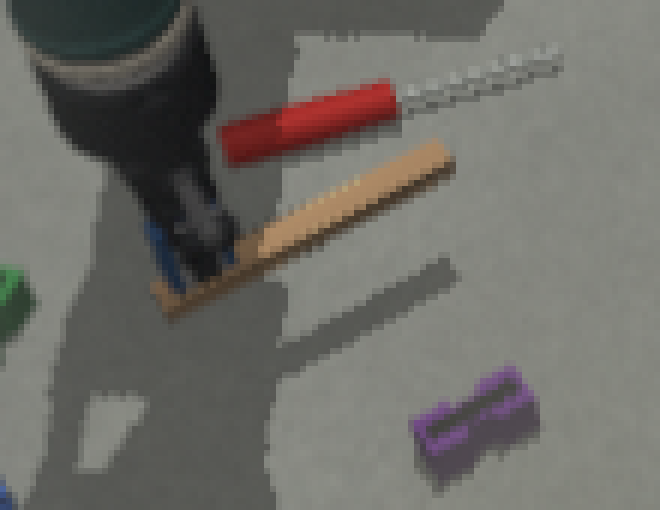

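View pics/top6.png

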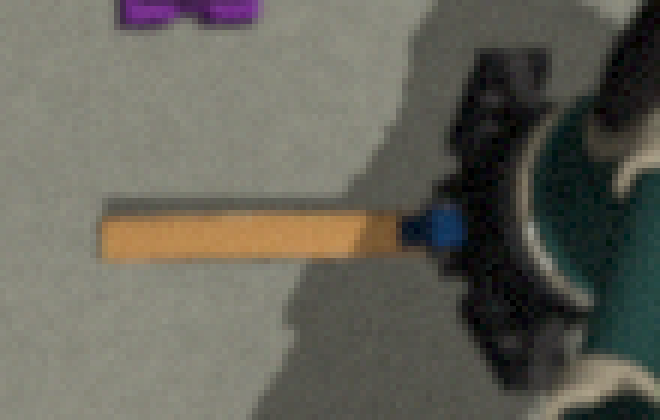

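```bash
cat > stick.py <<'E'
from h import *
from scipy.spatial.transform import Rotation as R
np.set_printoptions(precision=1,suppress=True)
def stick(n,b,hz=None,save=None):
    im,d=imaging.read_camera(n)
    if save: np.savez(save,im=im,d=d)
    hsv=cv2.cvtColor(im,cv2.COLOR_RGB2HSV);H,S,V=[hsv[...,i].astype(int) for i in range(3)]
    m=np.zeros(d.shape,bool); m[b[1]:b[3],b[0]:b[2]]=1
    m&=(H>5)&(H<24)&(S>85)&(S<175)&(V>(125 if n=="top" else 140))
    k,l,st,_=cv2.connectedComponentsWithStats(m.astype(np.uint8)); i=1+np.argmax(st[1:,4]); m=l==i
    P,uv=depthpts(n,m,d); P*=1000
    c,a=np.polyfit(P[:,1],P[:,2],1),np.polyfit(P[:,1],P[:,0],1)
    r=cv2.minAreaRect(P[:,:2].astype(np.float32)); bp=cv2.boxPoints(r)
    ymax=np.percentile(P[:,1],99); 
    print(n,st[i],"pitch deg",np.degrees(np.arctan(c[0])),"z mid",P[:,2].mean(),"yaw",90-np.degrees(np.arctan(a[0])),"x at tip",np.polyval(a,ymax),"ymax",P[:,1].max(),"box",bp.tolist())
E
python3 - <<'E'
from stick import *
stick("top",(370,200,480,270)); stick("scene",(215,170,300,230))
E
python3 plan.py 472 -295 40 90.6
```

```text
top [386 236  45   9 332] pitch deg 12.56813637642292 z mid 76.53321696425218 yaw 92.13684313740252 x at tip 470.174323645285 ymax -154.311735967953 box [[461.62042236328125, -154.42576599121094], [463.6109619140625, -284.6241760253906], [487.224609375, -284.26312255859375], [485.23406982421875, -154.06472778320312]]
scene [234 194  31  19 143] pitch deg -0.18304584194360107 z mid 82.84938416387384 yaw 90.98340026598298 x at tip 470.6776834134256 ymax -157.71895243250867 box [[458.409423828125, -157.934814453125], [460.95782470703125, -264.75152587890625], [481.86529541015625, -264.25274658203125], [479.31689453125, -157.43603515625]]
now grasp [ 471.5 -294.2  110. ] yaw 90.56 zaxis [-0.0018  0.0013 -1.    ] q6 -0.613 t 13.55 F [ 0.27 -0.21 -1.13] w 0.152
turn about tool z deg -0.04 share -0.01
slide shares after turn [-0.02  0.01  2.8 ]  in present axes [-0.03  0.01  2.8 ]
```

```bash

python3 -m creep '[{"slide":[0,0,0],"angular":[0,0,0.5]},{"slide":[0,0,0],"angular":[0,0,0.7]},{"slide":[0,0,0],"angular":[0,0,0.7]},{"slide":[0,0,0],"angular":[0,0,0.65]},{"slide":[0,0,0],"angular":[0,0,0]}]' >/dev/null
python3 plan.py 494.3 -184 50 80.35
```

```text
now grasp [ 471.2 -294.1  109.2] yaw 80.3 zaxis [-0.003   0.0021 -1.    ] q6 -0.433 t 13.97 F [-0.87 -0.07 -1.65] w 0.146
turn about tool z deg -0.05 share -0.01
slide shares after turn [4.5  0.15 2.37]  in present axes [4.5  0.16 2.38]
```

```bash

python3 -m creep '[{"slide":[0.4,0,0],"angular":[0,0,0]},{"slide":[0.8,0,0],"angular":[0,0,0]},{"slide":[0.8,0,0],"angular":[0,0,0]},{"slide":[0.8,0,0],"angular":[0,0,0]},{"slide":[0.5,0,0.3],"angular":[0,0,0]}]' >/dev/null
python3 -m creep '[{"slide":[0.3,0,0.4],"angular":[0,0,0]},{"slide":[0,0,0.4],"angular":[0,0,0]},{"slide":[0,0,0.3],"angular":[0,0,0]},{"slide":[0,0,0],"angular":[0,0,0]},{"slide":[0,0,0],"angular":[0,0,0]}]' >/dev/null
python3 plan.py 494.3 -184 50 80.35
python3 - <<'E'
from stick import *
stick("top",(320,200,440,260),save="pics/top7.npz"); stick("scene",(215,150,330,230),save="pics/scene7.npz")
for n,b in(("top",(290,190,420,265)),("scene",(230,140,360,240))):
    crop(np.load(f"pics/{n}7.npz")["im"],*b,6,f"pics/{n}7.png")
E
```

```text
now grasp [ 486.6 -206.5   74.9] yaw 80.33 zaxis [-2.3e-03  8.0e-04 -1.0e+00] q6 -0.279 t 14.8 F [ 0.12  0.79 -0.84] w 0.155
turn about tool z deg -0.02 share -0.01
slide shares after turn [0.94 0.14 0.99]  in present axes [0.94 0.14 0.99]
top [350 224  48  14 345] pitch deg 1.8972670000958658 z mid 42.379644319981125 yaw 81.00099865283495 x at tip 509.04896686899383 ymax -67.64764634968812 box [[479.02978515625, -190.329833984375], [503.018798828125, -194.43499755859375], [524.29052734375, -70.13076782226562], [500.301513671875, -66.02560424804688]]
scene [259 196  37  17 140] pitch deg -0.040137875230480825 z mid 47.90977486928387 yaw 81.22521553142428 x at tip 510.0235642245384 ymax -70.2714314720767 box [[482.7610778808594, -191.42156982421875], [500.4809265136719, -193.99285888671875], [518.190673828125, -71.947998046875], [500.4707946777344, -69.376708984375]]
```

View pics/scene7.png

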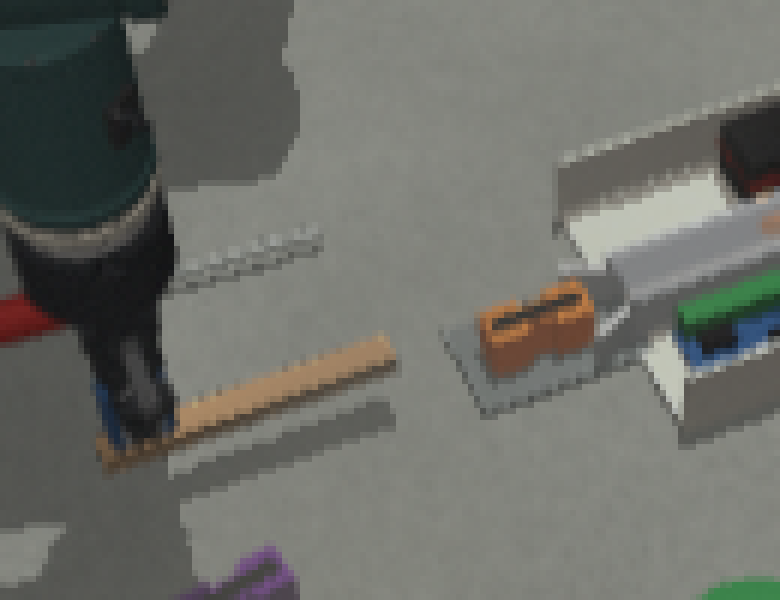

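View pics/top7.png

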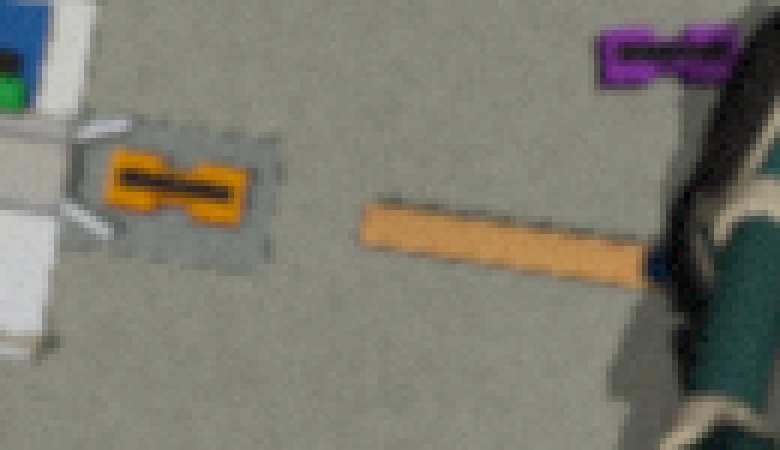

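```bash

python3 -m creep '[{"slide":[0.2,0.14,0.3],"angular":[0,0,0]},{"slide":[0.2,0,0.3],"angular":[0,0,0]},{"slide":[0,0,0.3],"angular":[0,0,0]},{"slide":[0,0,0],"angular":[0,0,0]},{"slide":[0,0,0],"angular":[0,0,0]}]' 
python3 plan.py 494.3 -184 50 80.35
python3 - <<'E'
from stick import *
f=np.array([.1676,.9859])
stick("scene",(215,150,330,230),save="pics/scene8.npz"); stick("top",(320,200,440,260),save="pics/top8.npz"); 
for n,b in(("top",(290,190,420,265)),):
    crop(np.load(f"pics/{n}8.npz")["im"],*b,6,f"pics/{n}8.png")
E
```

```text
time: 15.32
tool_pos: [0.4921, -0.1965, 0.2076]
tcp_rot: [-2.398, -2.026, 0.002]
wrist_force: [0.1, 0.4, -0.7]
width: 0.15
now grasp [ 491.8 -196.3   52.6] yaw 80.39 zaxis [-2.1e-03  9.0e-04 -1.0e+00] q6 -0.259 t 15.32 F [ 0.06  0.35 -0.67] w 0.15
turn about tool z deg 0.04 share 0.01
slide shares after turn [0.51 0.   0.1 ]  in present axes [0.51 0.   0.1 ]
scene [264 200  35  16 132] pitch deg 0.21789962902192872 z mid 24.32379735960324 yaw 81.35763031300479 x at tip 513.7143747461507 ymax -61.31023053811169 box [[484.44049072265625, -174.61346435546875], [504.84716796875, -178.48593139648438], [526.641845703125, -63.63433837890625], [506.23516845703125, -59.761871337890625]]
top [346 223  47  14 329] pitch deg 0.7152620168106125 z mid 22.37206288301198 yaw 81.01863119178927 x at tip 514.2858032212858 ymax -58.366057329051344 box [[484.7516784667969, -181.50579833984375], [506.5223083496094, -185.09368896484375], [527.08984375, -60.29371643066406], [505.3192443847656, -56.70582580566406]]
```

View pics/top8.png

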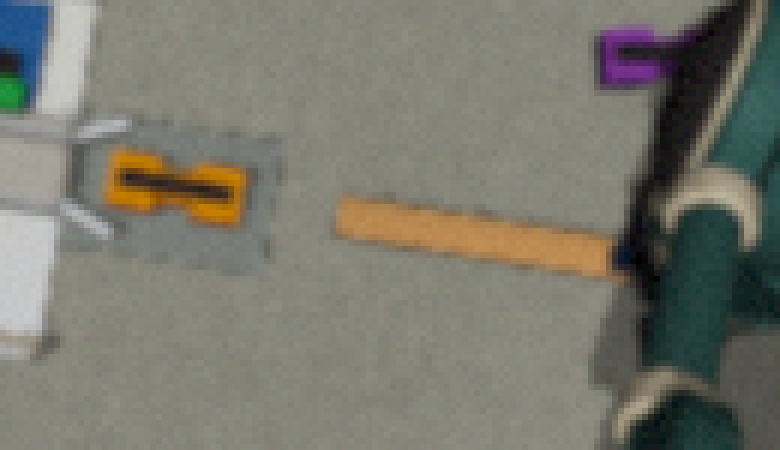

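```bash

python3 -m creep '[{"slide":[0.2,-0.06,0.08],"angular":[0,0,0]},{"slide":[0.3,0,0],"angular":[0,0,0]},{"slide":[0.3,0,0],"angular":[0,0,0]},{"slide":[0.3,0,0],"angular":[0,0,0]},{"slide":[0.2,0,0],"angular":[0,0,0]}]' 
python3 -m creep '[{"slide":[0.2,0,0],"angular":[0,0,0]},{"slide":[0.2,0,0],"angular":[0,0,0]},{"slide":[0.2,0,0],"angular":[0,0,0]},{"slide":[0.2,0,0],"angular":[0,0,0]},{"slide":[0.2,0,0],"angular":[0,0,0]}]' 
python3 plan.py 536.2 62.4 50.5 80.35
python3 - <<'E'
from h import *
for n,b in(("top",(270,180,400,265)),("scene",(270,130,390,220))):
    im,d=imaging.read_camera(n); np.savez(f"pics/{n}9.npz",im=im,d=d); crop(im,*b,6,f"pics/{n}9.png")
E
```

```text
time: 15.83
tool_pos: [0.4967, -0.1634, 0.2068]
tcp_rot: [-2.4, -2.028, -0.0]
wrist_force: [-0.5, -0.6, -1.2]
width: 0.151
time: 16.25
tool_pos: [0.501, -0.1396, 0.2068]
tcp_rot: [2.4, 2.027, 0.0]
wrist_force: [-0.3, 0.1, -0.3]
width: 0.153
now grasp [ 501.  -139.6   51.8] yaw 80.37 zaxis [ 3.e-04 -2.e-04 -1.e+00] q6 -0.151 t 16.25 F [-0.26  0.12 -0.25] w 0.153
turn about tool z deg 0.02 share 0.0
slide shares after turn [8.2  0.04 0.05]  in present axes [8.2  0.04 0.05]
```

View pics/scene9.png

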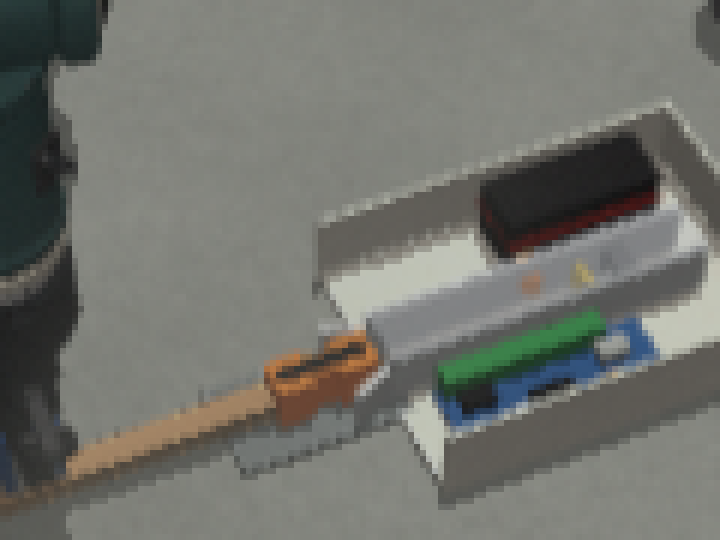

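View pics/top9.png

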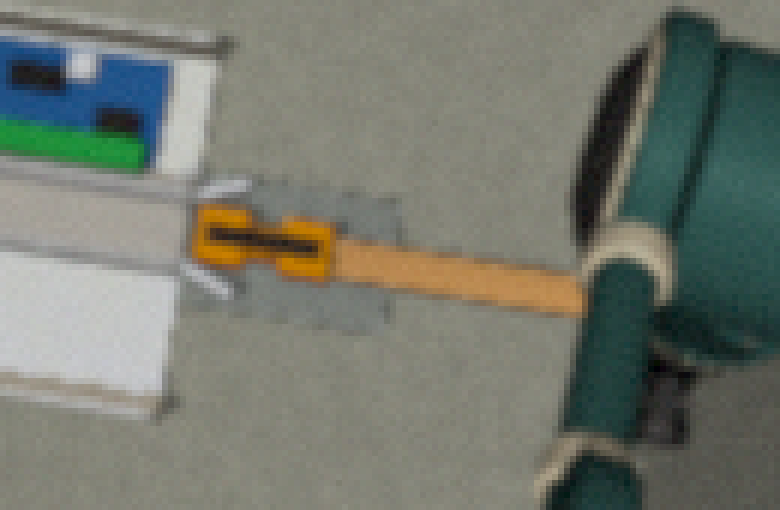

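```bash

for i in 1; do python3 -m creep '[{"slide":[0.2,0,0],"angular":[0,0,0]},{"slide":[0.2,0,0],"angular":[0,0,0]},{"slide":[0.2,0,0],"angular":[0,0,0]},{"slide":[0.2,0,0],"angular":[0,0,0]},{"slide":[0,0,0],"angular":[0,0,0]}]'; done
python3 plan.py 536.2 62.4 50.5 80.35
```

```text
time: 16.77
tool_pos: [0.5042, -0.1194, 0.2066]
tcp_rot: [-2.399, -2.027, -0.0]
wrist_force: [-0.1, -0.8, -0.2]
width: 0.15
now grasp [ 504.2 -119.3   51.6] yaw 80.4 zaxis [-2.e-04  4.e-04 -1.e+00] q6 -0.113 t 16.77 F [-0.05 -0.77 -0.24] w 0.15
turn about tool z deg 0.05 share 0.01
slide shares after turn [7.38 0.04 0.04]  in present axes [7.38 0.05 0.05]
```

```bash

python3 -m creep '[{"slide":[0.2,0,0],"angular":[0,0,0]},{"slide":[0.2,0,0],"angular":[0,0,0]},{"slide":[0.2,0,0],"angular":[0,0,0]},{"slide":[0.2,0,0],"angular":[0,0,0]},{"slide":[0.2,0,0],"angular":[0,0,0]}]' | grep -E "pos|force"
python3 -m creep '[{"slide":[0.2,0,0],"angular":[0,0,0]},{"slide":[0.2,0,0],"angular":[0,0,0]},{"slide":[0.2,0,0],"angular":[0,0,0]},{"slide":[0.1,0,0],"angular":[0,0,0]},{"slide":[0,0,0],"angular":[0,0,0]}]'| grep -E "pos|force"
python3 plan.py 536.2 62.4 50.5 80.35
python3 - <<'E'
from h import *
for n,b in(("top",(230,170,360,255)),("scene",(270,130,390,220))):
    im,d=imaging.read_camera(n); np.savez(f"pics/{n}10.npz",im=im,d=d); crop(im,*b,6,f"pics/{n}10.png")
E
```

```text
tool_pos: [0.5084, -0.095, 0.2067]
wrist_force: [0.1, -0.4, -1.4]
tool_pos: [0.5114, -0.0777, 0.2067]
wrist_force: [0.1, -0.0, -1.0]
now grasp [511.4 -77.7  51.7] yaw 80.4 zaxis [ 1.e-04  1.e-04 -1.e+00] q6 -0.032 t 17.6 F [ 0.15 -0.02 -1.02] w 0.151
turn about tool z deg 0.05 share 0.01
slide shares after turn [5.69 0.04 0.05]  in present axes [5.69 0.05 0.05]
```

View pics/top10.png

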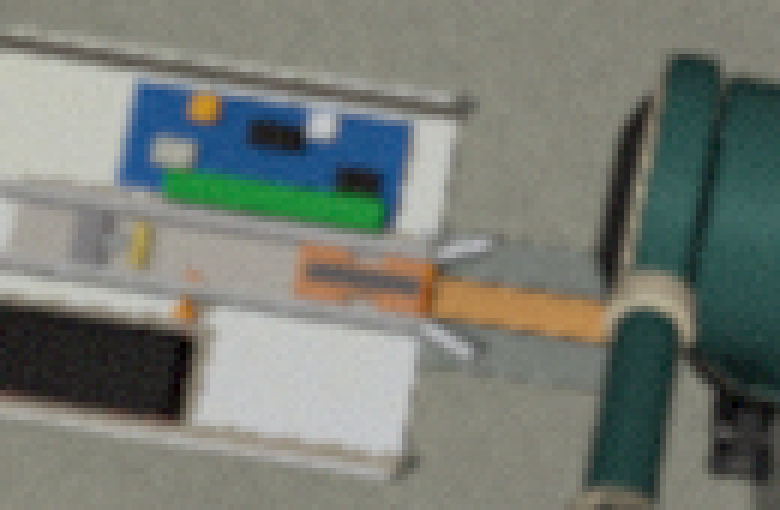

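```bash

python3 -m creep '[{"slide":[0.2,0,0],"angular":[0,0,0]},{"slide":[0.2,0,0],"angular":[0,0,0]},{"slide":[0.2,0,0],"angular":[0,0,0]},{"slide":[0.2,0,0],"angular":[0,0,0]},{"slide":[0.2,0,0],"angular":[0,0,0]}]' | grep -E "pos|force"
python3 -m creep '[{"slide":[0.15,0,0],"angular":[0,0,0]},{"slide":[0.1,0,0],"angular":[0,0,0]},{"slide":[0,0,0],"angular":[0,0,0]}]'| grep -E "pos|force"
python3 -m creep '[{"slide":[0.1,0,0],"angular":[0,0,0]},{"slide":[0,0,0],"angular":[0,0,0]}]'| grep -E "pos|force"
python3 -m creep '[{"slide":[0.1,0,0],"angular":[0,0,0]},{"slide":[0,0,0],"angular":[0,0,0]}]'| grep -E "pos|force"
python3 -m creep '[{"slide":[0.1,0,0],"angular":[0,0,0]},{"slide":[0,0,0],"angular":[0,0,0]}]'| grep -E "pos|force"
```

```text
tool_pos: [0.5155, -0.0531, 0.2067]
wrist_force: [0.3, 0.0, -1.1]
tool_pos: [0.5166, -0.0469, 0.2067]
wrist_force: [-0.8, -0.3, -0.9]
tool_pos: [0.5169, -0.0448, 0.2067]
wrist_force: [-0.2, 0.3, -1.4]
tool_pos: [0.5173, -0.0424, 0.2067]
wrist_force: [-0.3, 0.1, -1.4]
tool_pos: [0.5178, -0.0399, 0.2067]
wrist_force: [0.2, 0.4, -1.2]
```

```bash

python3 -m creep '[{"slide":[0.08,0,0],"angular":[0,0,0]},{"slide":[0,0,0],"angular":[0,0,0]}]'| grep -E "pos|force"
python3 -m creep '[{"slide":[0.08,0,0],"angular":[0,0,0]},{"slide":[0,0,0],"angular":[0,0,0]}]'| grep -E "pos|force"
python3 -m creep '[{"slide":[0.08,0,0],"angular":[0,0,0]},{"slide":[0,0,0],"angular":[0,0,0]}]'| grep -E "pos|force"
python3 -m creep '[{"slide":[0.08,0,0],"angular":[0,0,0]},{"slide":[0,0,0],"angular":[0,0,0]}]'| grep -E "pos|force"
python3 -c "
from h import *
im,d=imaging.read_camera('top'); crop(im,230,170,360,255,6,'pics/top11.png')"
```

```text
tool_pos: [0.5181, -0.038, 0.2067]
wrist_force: [0.1, 0.4, -1.4]
tool_pos: [0.5185, -0.036, 0.2067]
wrist_force: [0.2, -0.9, -0.8]
tool_pos: [0.5189, -0.0342, 0.2068]
wrist_force: [0.4, -0.3, -0.4]
tool_pos: [0.5192, -0.0322, 0.2068]
wrist_force: [0.6, -2.1, -0.6]
```

View pics/top11.png

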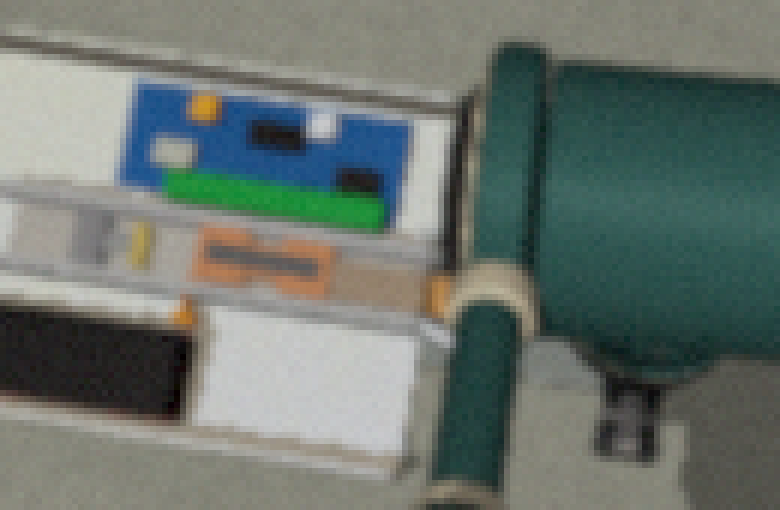

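```bash

python3 -m creep '[{"slide":[0.06,0,0],"angular":[0,0,0]},{"slide":[0,0,0],"angular":[0,0,0]}]'| grep -E "pos|force"
python3 -m creep '[{"slide":[0.06,0,0],"angular":[0,0,0]},{"slide":[0,0,0],"angular":[0,0,0]}]'| grep -E "pos|force"
python3 -m creep '[{"slide":[0.06,0,0],"angular":[0,0,0]},{"slide":[0,0,0],"angular":[0,0,0]}]'| grep -E "pos|force"
python3 -m creep '[{"slide":[0.06,0,0],"angular":[0,0,0]},{"slide":[0,0,0],"angular":[0,0,0]}]'| grep -E "pos|force"
```

```text
tool_pos: [0.5193, -0.0306, 0.2067]
wrist_force: [0.8, -2.2, -0.9]
tool_pos: [0.5195, -0.0291, 0.2067]
wrist_force: [0.0, -1.6, -0.7]
tool_pos: [0.5198, -0.0276, 0.2067]
wrist_force: [-0.1, -1.6, -1.6]
tool_pos: [0.5201, -0.0261, 0.2067]
wrist_force: [0.1, -1.4, -0.5]
```

```bash

python3 -m creep '[{"slide":[0.06,0,0],"angular":[0,0,0]},{"slide":[0,0,0],"angular":[0,0,0]}]'| grep -E "pos|force"
python3 -m creep '[{"slide":[0.06,0,0],"angular":[0,0,0]},{"slide":[0,0,0],"angular":[0,0,0]}]'| grep -E "pos|force"
python3 -m creep '[{"slide":[0.06,0,0],"angular":[0,0,0]},{"slide":[0,0,0],"angular":[0,0,0]}]'| grep -E "pos|force"
python3 -m creep '[{"slide":[0.04,0,0],"angular":[0,0,0]},{"slide":[0,0,0],"angular":[0,0,0]}]'| grep -E "pos|force"
python3 -m creep '[{"slide":[0.04,0,0],"angular":[0,0,0]},{"slide":[0,0,0],"angular":[0,0,0]}]'| grep -E "pos|force"
```

```text
tool_pos: [0.5204, -0.0246, 0.2067]
wrist_force: [0.0, -1.0, -0.3]
tool_pos: [0.5206, -0.0232, 0.2067]
wrist_force: [-0.1, -0.6, -0.3]
tool_pos: [0.5209, -0.0217, 0.2067]
wrist_force: [0.8, -0.5, 0.1]
tool_pos: [0.521, -0.0208, 0.2067]
wrist_force: [-0.0, -1.6, -0.5]
tool_pos: [0.5212, -0.0198, 0.2067]
wrist_force: [0.2, -1.3, -0.1]
```

```bash

python3 -m creep '[{"slide":[0.04,0,0],"angular":[0,0,0]},{"slide":[0,0,0],"angular":[0,0,0]}]'| grep -E "pos|force"
python3 -m creep '[{"slide":[0.04,0,0],"angular":[0,0,0]},{"slide":[0,0,0],"angular":[0,0,0]}]'| grep -E "pos|force"
python3 -m creep '[{"slide":[0.04,0,0],"angular":[0,0,0]},{"slide":[0,0,0],"angular":[0,0,0]}]'| grep -E "pos|force"
python3 -m creep '[{"slide":[0.04,0,0],"angular":[0,0,0]},{"slide":[0,0,0],"angular":[0,0,0]}]'| grep -E "pos|force"
python3 -m creep '[{"slide":[0.04,0,0],"angular":[0,0,0]},{"slide":[0,0,0],"angular":[0,0,0]}]'| grep -E "pos|force|time"
```

```text
tool_pos: [0.5214, -0.0188, 0.2067]
wrist_force: [0.4, -1.6, -1.0]
tool_pos: [0.5215, -0.0178, 0.2067]
wrist_force: [-0.3, -1.2, 0.5]
tool_pos: [0.5217, -0.0168, 0.2067]
wrist_force: [0.6, -1.3, -0.6]
tool_pos: [0.5219, -0.0158, 0.2067]
wrist_force: [0.6, -1.9, -0.8]
time: 21.92
tool_pos: [0.522, -0.0149, 0.2067]
wrist_force: [-0.1, -0.9, -0.6]
```

```bash

python3 -m creep '[{"slide":[0.03,0,0],"angular":[0,0,0]},{"slide":[0,0,0],"angular":[0,0,0]}]'| grep -E "pos|force"
python3 -m creep '[{"slide":[0.03,0,0],"angular":[0,0,0]},{"slide":[0,0,0],"angular":[0,0,0]}]'| grep -E "pos|force"
python3 -m creep '[{"slide":[0.03,0,0],"angular":[0,0,0]},{"slide":[0,0,0],"angular":[0,0,0]}]'| grep -E "pos|force"
python3 -m creep '[{"slide":[0.03,0,0],"angular":[0,0,0]},{"slide":[0,0,0],"angular":[0,0,0]}]'| grep -E "pos|force|time"
```

```text
tool_pos: [0.5221, -0.0141, 0.2067]
wrist_force: [0.9, -1.2, -1.0]
tool_pos: [0.5223, -0.0134, 0.2067]
wrist_force: [0.6, -0.7, -0.7]
tool_pos: [0.5224, -0.0127, 0.2067]
wrist_force: [0.5, -0.9, -0.3]
time: 22.58
tool_pos: [0.5225, -0.0119, 0.2067]
wrist_force: [1.2, -1.8, 0.2]
```

```bash

python3 -m creep '[{"slide":[0.03,0,0],"angular":[0,0,0]},{"slide":[0,0,0],"angular":[0,0,0]}]'| grep -E "pos|force"
python3 -m creep '[{"slide":[0.03,0,0],"angular":[0,0,0]},{"slide":[0,0,0],"angular":[0,0,0]}]'| grep -E "pos|force"
python3 -m creep '[{"slide":[0.03,0,0],"angular":[0,0,0]},{"slide":[0,0,0],"angular":[0,0,0]}]'| grep -E "pos|force"
python3 -c "
from h import *
im,d=imaging.read_camera('top'); crop(im,230,170,360,255,6,'pics/top12.png')"
```

```text
tool_pos: [0.5226, -0.0112, 0.2067]
wrist_force: [0.1, -1.8, -0.2]
tool_pos: [0.5228, -0.0105, 0.2067]
wrist_force: [-1.0, -1.9, -0.9]
tool_pos: [0.5229, -0.0097, 0.2067]
wrist_force: [0.6, -1.9, -0.4]
```

View pics/top12.png

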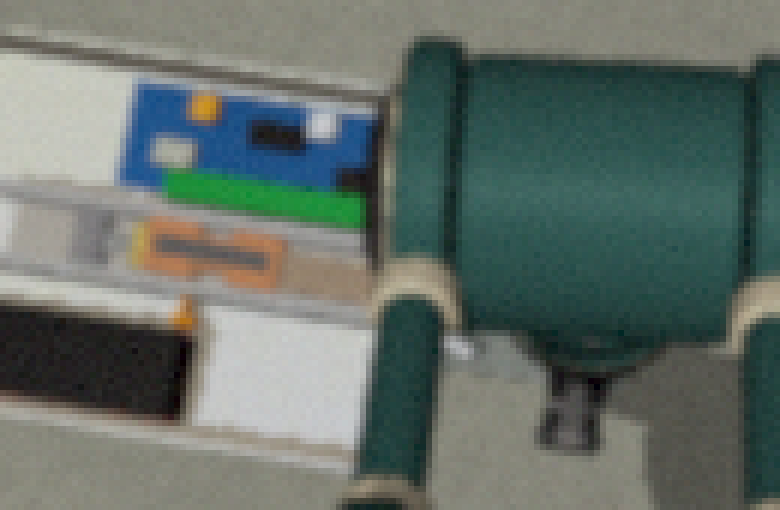

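```bash

python3 -m creep '[{"slide":[0.03,0,0],"angular":[0,0,0]},{"slide":[0,0,0],"angular":[0,0,0]}]'| grep -E "pos|force"
python3 -m creep '[{"slide":[0.03,0,0],"angular":[0,0,0]},{"slide":[0,0,0],"angular":[0,0,0]}]'| grep -E "pos|force"
python3 -m creep '[{"slide":[0.03,0,0],"angular":[0,0,0]},{"slide":[0,0,0],"angular":[0,0,0]}]'| grep -E "pos|force"
```

```text
tool_pos: [0.523, -0.009, 0.2067]
wrist_force: [0.7, -2.1, -0.0]
tool_pos: [0.5232, -0.0085, 0.2068]
wrist_force: [0.3, -3.0, 1.0]
tool_pos: [0.5234, -0.0079, 0.2069]
wrist_force: [0.4, -5.3, 0.2]
```

```bash

python3 -m creep '[{"slide":[0.03,0,0],"angular":[0,0,0]},{"slide":[0,0,0],"angular":[0,0,0]}]'| grep -E "pos|force"
python3 -m creep '[{"slide":[0.03,0,0],"angular":[0,0,0]},{"slide":[0,0,0],"angular":[0,0,0]}]'| grep -E "pos|force"
python3 -m creep '[{"slide":[0.02,0,0],"angular":[0,0,0]},{"slide":[0,0,0],"angular":[0,0,0]}]'| grep -E "pos|force"
```

```text
tool_pos: [0.5236, -0.0075, 0.207]
wrist_force: [0.4, -6.5, 0.1]
tool_pos: [0.5237, -0.0069, 0.207]
wrist_force: [1.1, -6.8, 1.1]
tool_pos: [0.5238, -0.0066, 0.2071]
wrist_force: [0.0, -8.8, 1.4]
```

```bash

python3 -m creep '[{"slide":[0.03,0,0],"angular":[0,0,0]},{"slide":[0,0,0],"angular":[0,0,0]}]'| grep -E "pos|force"
python3 -m creep '[{"slide":[0.03,0,0],"angular":[0,0,0]},{"slide":[0,0,0],"angular":[0,0,0]}]'| grep -E "pos|force"
python3 plan.py 536.2 62.4 50.5 80.35
```

```text
tool_pos: [0.524, -0.0061, 0.2071]
wrist_force: [-0.8, -10.4, 1.4]
tool_pos: [0.5241, -0.0056, 0.2072]
wrist_force: [-1.3, -12.0, 2.2]
now grasp [524.2  -6.1  52.2] yaw 80.41 zaxis [ 6.0e-04 -3.2e-03 -1.0e+00] q6 0.113 t 24.47 F [ -1.32 -11.99   2.18] w 0.152
turn about tool z deg 0.06 share 0.01
slide shares after turn [2.76 0.02 0.07]  in present axes [2.76 0.02 0.06]
```

```bash

python3 -m creep '[{"slide":[0.03,0,0],"angular":[0,0,0]},{"slide":[0,0,0],"angular":[0,0,0]}]'| grep -E "pos|force"
python3 -m creep '[{"slide":[0.03,0,0],"angular":[0,0,0]},{"slide":[0,0,0],"angular":[0,0,0]}]'| grep -E "pos|force"
```

```text
tool_pos: [0.5242, -0.0051, 0.2072]
wrist_force: [-1.1, -12.7, 2.2]
tool_pos: [0.5243, -0.0046, 0.2073]
wrist_force: [-1.8, -14.4, 3.6]
```

```bash

python3 -m creep '[{"slide":[0.015,0,0],"angular":[0,0,0]},{"slide":[0,0,0],"angular":[0,0,0]}]'| grep -E "pos|force"
python3 -m creep '[{"slide":[0,0,0],"angular":[0,0,0]},{"slide":[0,0,0],"angular":[0,0,0]}]'| grep -E "pos|force"
python3 -c "
from h import *
im,d=imaging.read_camera('top'); crop(im,230,170,330,245,7,'pics/top13.png')
im,d=imaging.read_camera('scene'); crop(im,290,130,400,210,7,'pics/scene13.png')"
```

```text
tool_pos: [0.5244, -0.0045, 0.2073]
wrist_force: [-1.0, -16.5, 2.4]
tool_pos: [0.5244, -0.0045, 0.2073]
wrist_force: [-1.2, -15.3, 3.1]
```

View pics/top13.png

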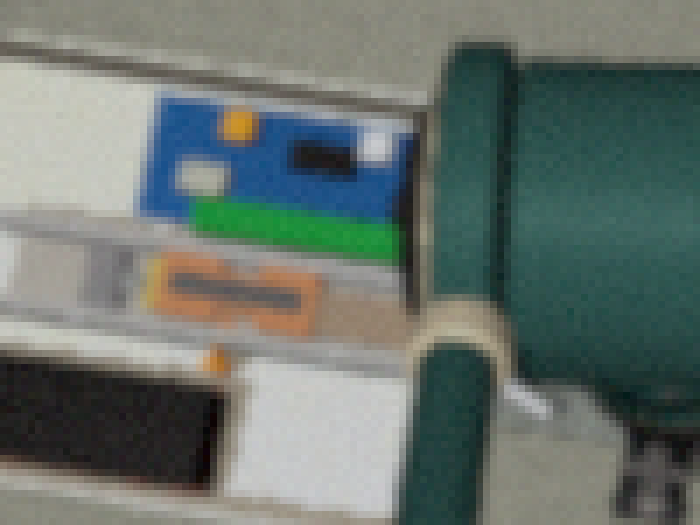

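View pics/scene13.png

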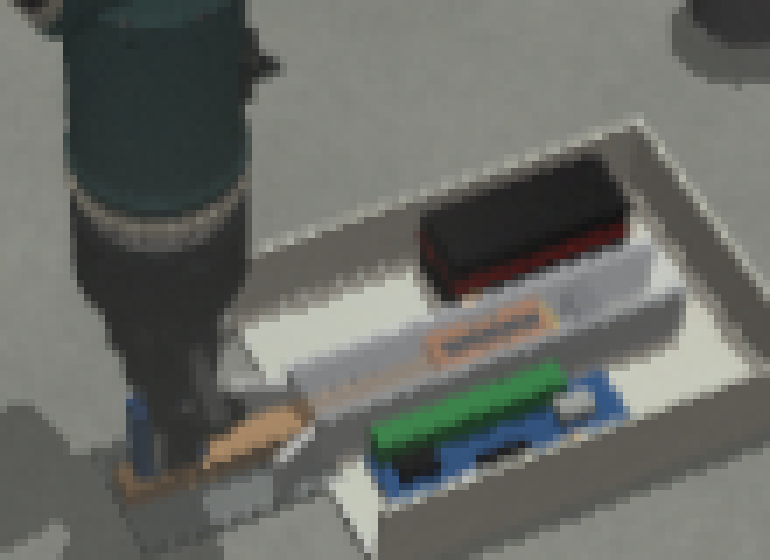

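```bash

python3 -m creep '[{"slide":[-0.1,0,0],"angular":[0,0,0]},{"slide":[-0.2,0,0],"angular":[0,0,0]},{"slide":[-0.2,0,0],"angular":[0,0,0]},{"slide":[-0.2,0,0],"angular":[0,0,0]},{"slide":[0,0,0],"angular":[0,0,0]}]' | grep -E "pos|force"
python3 plan.py 478 -278 45 80.35
python3 -c "
from h import *
im,d=imaging.read_camera('top'); crop(im,230,170,330,245,7,'pics/top14.png')"
```

```text
tool_pos: [0.5208, -0.0199, 0.2064]
wrist_force: [-0.1, 0.5, -0.3]
now grasp [520.7 -19.9  51.4] yaw 80.34 zaxis [-8.e-04  4.e-04 -1.e+00] q6 0.082 t 25.65 F [-0.11  0.46 -0.29] w 0.153
turn about tool z deg -0.01 share -0.0
slide shares after turn [-10.46   0.04   0.25]  in present axes [-10.46   0.04   0.25]
```

View pics/top14.png

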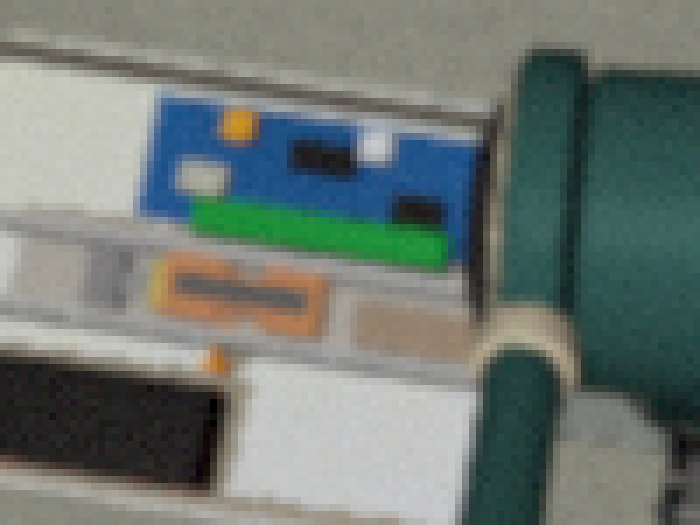

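```bash

python3 -m creep '[{"slide":[-0.4,0,0],"angular":[0,0,0]},{"slide":[-0.8,0,0],"angular":[0,0,0]},{"slide":[-0.8,0,0],"angular":[0,0,0]},{"slide":[-0.8,0,0],"angular":[0,0,0]},{"slide":[-0.8,0,0],"angular":[0,0,0]}]' | grep -E "pos|force"
python3 -m creep '[{"slide":[-0.8,0,0],"angular":[0,0,0]},{"slide":[-0.8,0,0],"angular":[0,0,0]},{"slide":[-0.8,0,0],"angular":[0,0,0]},{"slide":[-0.8,0,0],"angular":[0,0,0]},{"slide":[-0.5,0,0],"angular":[0,0,0]}]' | grep -E "pos|force"
python3 plan.py 478 -278 45 80.35
python3 - <<'E'
from h import *
im,d=imaging.read_camera('top'); np.savez("pics/top15.npz",im=im,d=d); crop(im,230,170,330,245,7,'pics/top15.png')
im2,_=imaging.read_camera('scene'); crop(im2,290,130,400,210,7,'pics/scene15.png')
def mm(a,x0,y0,x1,y1):  # orange module in crop-frame a (origin 230,170)
    hsv=cv2.cvtColor(a,cv2.COLOR_RGB2HSV); H,S,V=[hsv[...,i].astype(int) for i in range(3)]
    w=((H<20)&(S>90)).astype(float); w[:y0]=0;w[y1:]=0;w[:,:x0]=0;w[:,x1:]=0
    v,u=np.nonzero(w); W=plane("top",np.c_[u+230,v+170],.036)[:,:2]*1000
    f=np.array([.1676,.9859]); s=(W-[535.5,62.5])@f
    # weighted intensity: red-minus-blue profile along x
    return len(v),round(s.mean(),2),round(np.percentile(s,98),1),round(np.percentile(s,2),1)
for n,k in((12,6),(13,7),(14,7),(15,7)):
    p=cv2.imread(f"pics/top{n}.png")[:,:,::-1]; a=np.ascontiguousarray(p[k//2::k,k//2::k]); print(n,a.shape,mm(a,18,33,50,50))
E
```

```text
tool_pos: [0.5058, -0.1092, 0.2067]
wrist_force: [-0.4, 0.7, -0.4]
tool_pos: [0.4902, -0.2013, 0.2067]
wrist_force: [-0.4, -0.1, -0.5]
now grasp [ 490.3 -201.3   51.7] yaw 80.32 zaxis [ 1.e-04 -4.e-04 -1.e+00] q6 -0.267 t 26.53 F [-0.37 -0.06 -0.48] w 0.149
turn about tool z deg -0.03 share -0.01
slide shares after turn [-3.11  0.03  0.27]  in present axes [-3.11  0.03  0.27]
12 (85, 130, 3) (124, np.float64(97.3), np.float64(127.3), np.float64(66.5))
13 (75, 100, 3) (130, np.float64(100.67), np.float64(131.0), np.float64(70.2))
14 (75, 100, 3) (125, np.float64(98.73), np.float64(129.2), np.float64(68.3))
15 (75, 100, 3) (124, np.float64(98.62), np.float64(128.7), np.float64(68.3))
```

View pics/top15.png

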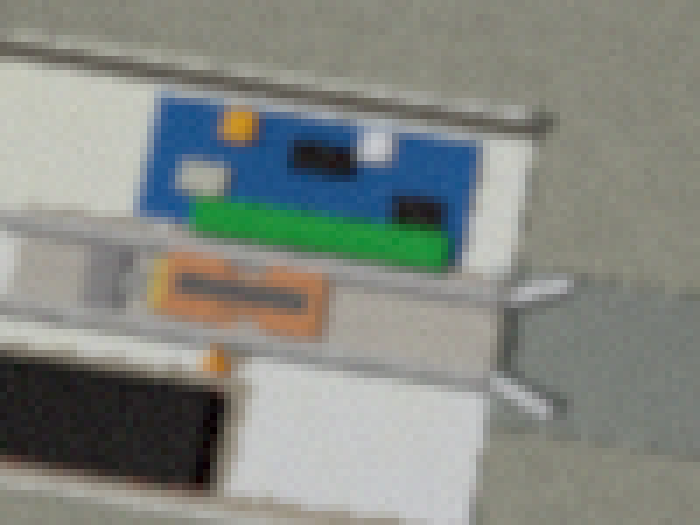

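View pics/scene15.png

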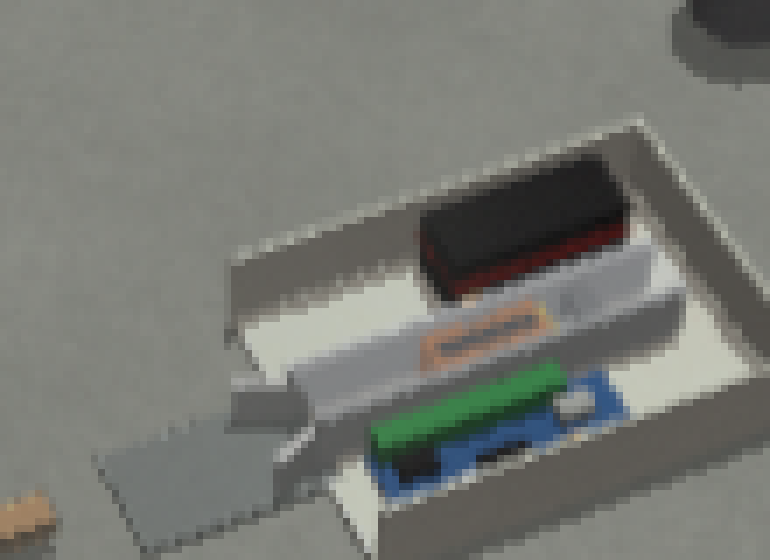

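```bash
python3 - <<'E'
from h import *
def tail(a,dx):
    hsv=cv2.cvtColor(a,cv2.COLOR_RGB2HSV).astype(int)
    w=np.clip((a[...,0].astype(float)-a[...,2])-40,0,None)
    y0,y1,x0,x1=218-170,227-170,255-230,268-230
    s=w[y0:y1,x0:x1]; v,u=np.mgrid[y0:y1,x0:x1]
    print(dx,"sum",s.sum().round(),"cent",((u*s).sum()/s.sum()+230).round(2),((v*s).sum()/s.sum()+170).round(2)); print((s.sum(1)).round())
for n in("top0","top10"):
    a=np.load(f"pics/{n}.npz")["im"][170:245,230:330]; tail(np.ascontiguousarray(a),n)
for n,k in((11,6),(12,6),(13,7),(14,7),(15,7)):
    p=cv2.imread(f"pics/top{n}.png")[:,:,::-1]; tail(np.ascontiguousarray(p[k//2::k,k//2::k][:75,:100]),n)
E
```

```text
top0 sum 533.0 cent 260.45 221.42
[  0.   4.  65. 202. 226.  36.   0.   0.   0.]
top10 sum 572.0 cent 260.45 221.42
[  0.   5.  70. 217. 239.  41.   0.   0.   0.]
11 sum 768.0 cent 260.27 222.22
[  0.   3.  50. 108. 277. 276.  54.   0.   0.]
12 sum 913.0 cent 260.21 222.48
[  0.  14.  62.  95. 212. 361. 166.   3.   0.]
13 sum 597.0 cent 260.44 221.42
[  0.   5.  74. 225. 252.  41.   0.   0.   0.]
14 sum 588.0 cent 260.46 221.43
[  0.   4.  69. 227. 248.  40.   0.   0.   0.]
15 sum 585.0 cent 260.47 221.42
[  0.   7.  72. 219. 245.  42.   0.   0.   0.]
```

The catch's outer tail moved out (row 222.5) while the module passed and is back at its original row 221.42, so the catch has snapped into the notch. Now I'll lay the stick down.

```bash

python3 -m creep '[{"slide":[-0.8,0,0],"angular":[0,0,0]},{"slide":[-0.8,0,0],"angular":[0,0,0]},{"slide":[-0.7,0,0],"angular":[0,0,0]},{"slide":[-0.5,0,0],"angular":[0,0,0]},{"slide":[-0.2,0,0],"angular":[0,0,0]}]' >/dev/null
python3 -m creep '[{"slide":[0,0,0.15],"angular":[0,0,0]},{"slide":[0,0,0.1],"angular":[0,0,0]},{"slide":[0,0,0],"angular":[0,0,0]},{"slide":[0,0,0],"angular":[0,0,0]}]' 
python3 plan.py 478 -278 42 80.35
python3 - <<'E'
from stick import *
stick("scene",(205,150,330,240)); stick("top",(340,200,460,260))
E
```

```text
time: 27.38
tool_pos: [0.4779, -0.2724, 0.1998]
tcp_rot: [-2.398, -2.027, 0.0]
wrist_force: [0.3, 0.2, -0.4]
width: 0.151
now grasp [ 477.7 -272.2   44.8] yaw 80.41 zaxis [-0.0013  0.0011 -1.    ] q6 -0.396 t 27.38 F [ 0.31  0.2  -0.4 ] w 0.151
turn about tool z deg 0.06 share 0.02
slide shares after turn [-0.22  0.04  0.11]  in present axes [-0.22  0.04  0.11]
scene [243 209  34  16 139] pitch deg -0.30764990501430717 z mid 17.049956749176147 yaw 81.21809264434624 x at tip 500.2956343014862 ymax -137.5784843661509 box [[470.6894226074219, -246.75894165039062], [492.2340393066406, -250.88644409179688], [513.5045166015625, -139.85882568359375], [491.9599304199219, -135.7313232421875]]
top [374 228  45  13 315] pitch deg 0.9023407192141175 z mid 14.523539686680472 yaw 81.14707365139616 x at tip 499.9107535372485 ymax -134.19605606349842 box [[470.4352111816406, -253.54202270507812], [491.1855163574219, -257.1220397949219], [512.055419921875, -136.15670776367188], [491.3050842285156, -132.57669067382812]]
```

```bash

python3 -m creep '[{"slide":[0,0,0.06],"angular":[0,0,0]},{"slide":[0,0,0],"angular":[0,0,0]}]' |grep -E "pos|force"
python3 -m creep '[{"slide":[0,0,0.04],"angular":[0,0,0]},{"slide":[0,0,0],"angular":[0,0,0]}]' |grep -E "pos|force"
python3 -m creep '[{"slide":[0,0,0.03],"angular":[0,0,0]},{"slide":[0,0,0],"angular":[0,0,0]}]' |grep -E "pos|force"
```

```text
tool_pos: [0.4782, -0.273, 0.1988]
wrist_force: [-0.1, 0.4, -1.0]
tool_pos: [0.4781, -0.2733, 0.1978]
wrist_force: [-0.7, 0.5, -1.3]
tool_pos: [0.4781, -0.2734, 0.1971]
wrist_force: [0.2, 0.1, -1.5]
```

```bash

python3 -m creep '[{"slide":[0,0,0.03],"angular":[0,0,0]},{"slide":[0,0,0],"angular":[0,0,0]}]' |grep -E "pos|force"
python3 -m creep '[{"slide":[0,0,0.02],"angular":[0,0,0]},{"slide":[0,0,0],"angular":[0,0,0]}]' |grep -E "pos|force"
```

```text
tool_pos: [0.4782, -0.2735, 0.1968]
wrist_force: [-0.1, 1.8, 2.6]
tool_pos: [0.4782, -0.2735, 0.1969]
wrist_force: [-2.6, 1.2, 7.0]
```

Contact with the bench. Releasing the stick and withdrawing upward.

```bash

python3 -m creep '[{"slide":[0,0,-0.02],"angular":[0,0,0]},{"slide":[0,0,0],"angular":[0,0,0]},{"slide":[0,0,0],"angular":[0,0,0]},{"slide":[0,0,0],"angular":[0,0,0]},{"slide":[0,0,0],"angular":[0,0,0]}]' 0.1
python3 -m creep '[{"slide":[0,0,-0.3],"angular":[0,0,0]},{"slide":[0,0,-0.8],"angular":[0,0,0]},{"slide":[0,0,-0.8],"angular":[0,0,0]},{"slide":[0,0,-0.8],"angular":[0,0,0]},{"slide":[0,0,-0.8],"angular":[0,0,0]}]' |grep -E "pos|force"
python3 -m creep '[{"slide":[-0.6,0,-0.6],"angular":[0,0,0]},{"slide":[-0.8,0,-0.6],"angular":[0,0,0]},{"slide":[-0.8,0,-0.6],"angular":[0,0,0]},{"slide":[-0.8,0,-0.3],"angular":[0,0,0]},{"slide":[0,0,0],"angular":[0,0,0]}]' |grep -E "pos|force|time|width"
python3 -m creep '[{"slide":[0,0,0],"angular":[0,0,0]},{"slide":[0,0,0],"angular":[0,0,0]},{"slide":[0,0,0],"angular":[0,0,0]}]' |grep -E "pos|force|time|width"
python3 - <<'E'
from h import *
for n in("top","scene"):
    im,d=imaging.read_camera(n); np.savez(f"pics/{n}16.npz",im=im,d=d); cv2.imwrite(f"pics/{n}16.png",im[:,:,::-1])
E
```

```text
time: 28.73
tool_pos: [0.4781, -0.2734, 0.1963]
tcp_rot: [-2.4, -2.027, 0.0]
wrist_force: [-0.7, 0.1, -0.4]
width: 0.45
tool_pos: [0.478, -0.2734, 0.2852]
wrist_force: [0.5, -0.6, 0.0]
time: 29.57
tool_pos: [0.4659, -0.3507, 0.3401]
wrist_force: [0.9, -0.5, 0.0]
width: 0.446
time: 29.82
tool_pos: [0.4653, -0.3464, 0.3355]
wrist_force: [-0.5, -0.4, -0.1]
width: 0.454
```

View pics/top16.png

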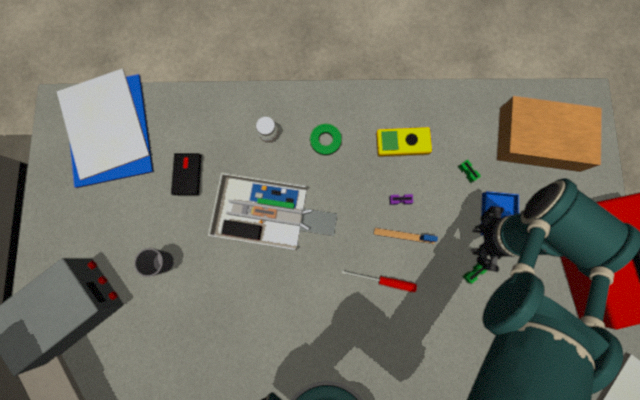

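View pics/scene16.png

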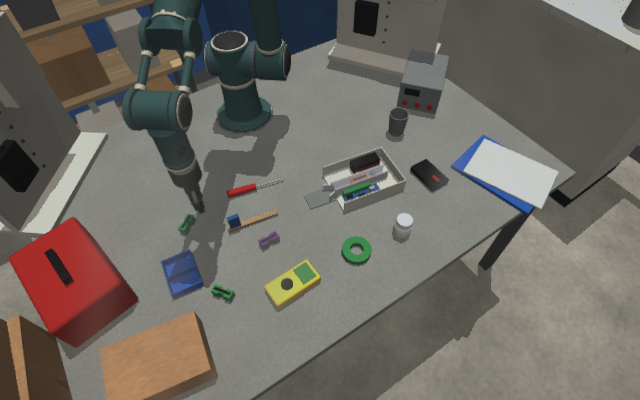

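```bash
python3 - <<'E'
from h import *
from workcell import order
a=np.load("pics/top16.npz")["im"].astype(float); b=np.load("pics/top0.npz")["im"].astype(float)
w=np.clip(a[...,0]-a[...,2]-40,0,None)[218:227,255:268]; v,u=np.mgrid[218:227,255:268]
print("pawl tail row",(v*w).sum()/w.sum())
for n,(x0,y0,x1,y1) in dict(meter=(370,120,440,160),tape=(305,120,347,158),jar=(250,112,282,145),reader=(165,148,205,200),screwdriver=(370,270,420,295),purple=(385,190,418,208)).items():
    print(n,abs(a-b)[y0:y1,x0:x1].mean().round(1),end="; ")
print(order.finish_job(), bot.read_state()["time"])
E
```

```text
pawl tail row 221.4189655172414
meter 6.8; tape 6.7; jar 7.7; reader 6.0; screwdriver 9.2; purple 6.4; the job is handed in; nothing more can be done
the job is handed in; nothing more can be done
```

The relay module is seated in the channel with the catch in its notch, and the stick lies released on the bench. I handed the job in at about 30 s.

- **Placing:** I set the orange module on the run-up about 1 mm off the channel axis and released it there.
- **Feeding:** I pushed it with the stick past the catch, which cost about 2 N, and felt the stop when the nose was roughly 127 mm past the mouth. The last push settled at 15.3 N. The highest single reading was 16.5 N, though forces were only read at the end of each short move.
- **Catch:** In the top view the catch's outer tail moved out as the module passed (row 222.5). It returned to its rest position (row 221.42), and the last picture before hand-in still showed it there. When the stick backed off, the module sprang back about 2 mm and then held its position.
- **Stick and bench:** I drew the stick out, laid it about 100 mm clear of the run-up and let go with the gripper well above it. The meter, tape roll, jar, card reader, screwdriver and the purple look-alike showed only small, similar differences between the first and last top views. I checked the tray, cup and green look-alikes by eye only; the arm partly hid the tray and one green block from above.
- **Disagreements:** The two cameras and the robot differed by about 1–3 mm on positions, and the pitch read from the top camera's depth was wrong once. I relied on the scene camera for pitch.

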